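# Pack the tackle cases in the rack and slide the stop snug

### The arm

A 6-joint arm with a two-finger parallel gripper is mounted at the origin on the work surface. World frame = base frame: x ahead of the robot, y to its left, z up, the work surface at z = 0. Lengths are in mm, angles in rad, forces in N, time in s.
With the tool pointing down it reaches from about 250 to 800 mm from the base axis. Payload 3.9 kg.
Tool frame: the origin (TCP) lies midway between the tips of the shut fingers; the grasp point (between the pads) lies grasp_offset behind it (grasp_offset is the distance from the TCP to the grasp point, in mm); x points along the fingers, z is the direction in which the jaws open and shut, and the axes are right-handed (so a half turn about x gives the same grasp; the last joint's range is limited). The gripper opens to 85 mm and grips with 20 to 120 N. Pads are 22 mm wide; open, the fingers measure 114 mm over their backs; the gripper's body (76 mm by 85 mm) begins 54 mm behind the grasp point. The pads swing forward as they close: fully open they stand 13 mm farther back than shut.
Start: joints at [-1.113, 0.26, -0.138, 1.173, 0, 1.571], TCP at [232.031, -470.932, 231.304] pointing down, gripper open.
Joint ranges: [-2.78, 2.78], [-0.83, 1.72], [-1.28, 1.37], [-1.9, 2.12], [-1.57, 1.48], [-3.14, 3.14]. Speed limits (rad/s): [2.57, 2.57, 3.14, 3.14, 3.14, 3.14].

### API

Orientations are given as a 3x3 rotation matrix whose columns are the frame's x, y, z axes.
In Python, from rig import observe, snapshot, calibration, sign_off, grasp_offset gives the robot as it stands.
- The arm moves only by the tool carry_out, never from a script. Its arguments are lists of equal length, an entry for each row: "linear": the shift along the tool's x, y, z in mm, a list of three; "rot": the turn, a rotation vector about the tool's x, y, z in rad, a list of three; "grip": the closure, from 0 (fully open) to 1 (shut). In form: {"linear": [[dx, dy, dz], ...], "rot": [[wx, wy, wz], ...], "grip": [grip, ...]}. A call has exactly 5 rows; each row shifts and turns the commanded pose from where the row before left it, along the tool's axes as they then stand; what a row does not reach is not made up. A row lasts 1/12 s, in which the tool goes at most 41.7 mm and 7.16 degrees, less where a joint would pass 70% of its speed; a pose out of reach is approached as far as the arm can. A call with a gripper value outside its range is refused whole. The fingers move at their own pace and stop on an object; the grip force is fixed at half the most. Time passes only in rows, so rows that do not move let the fingers close, or fill a call up. It gives the time, the measured TCP pose, the force and the opening at its end, in the units of the state.
- observe(): the state, without advancing time (a new reading comes with each control period).
- snapshot(name): name is "side" or "top" or "wrist"; returns (picture, depth): 400x640x3 uint8, red, green, blue; 400x640 float32, mm along the optical axis (not along the pixel's ray), 0 where there is no reading.
- calibration(name): a dict with "vertical_fov" (degrees; the focal length in pixels is half the picture's height over the tangent of half this angle, whatever the lens; pixels are square), "cx", "cy" (the principal point, pixels), "rvec" (rotation vector, rad) and "tvec" (3), from world to camera coordinates, as OpenCV has them. Camera axes: x right, y down, z forward; pixel columns grow to the right and rows downward; lengths in mm; the calibration is good to about 2 mm. A picture is of the moment at which its call begins: read the wrist's pose just before it. calibration takes no time and is no camera call; for the wrist camera it gives the pose at the moment of the call.
- sign_off(): hands the job in, once; it reports no verdict.
The state is a dict: "clock": time; "q": joint angles; "dq": joint speeds; "joint_torque": joint torques, N m; "position": TCP position; "tcp_rot": TCP orientation; "wrist_force": force on the tool from outside, world axes, zero at the start; "moment": the same for the moment, N m; "gripper_width": finger opening in mm.
Only numpy, scipy, OpenCV 4.12 (cv2) and the standard library are available. Lean on these libraries where they do the work, as an engineer would, in place of code of your own. Each camera call takes 0.05 s, during which the arm holds its last target.

### The job

Stand the three slim aluminium tackle cases upright side by side in the oak rack, flat sides towards the fixed end wall: the tallest flush against the end wall, then the middle one, then the lowest. Slide the end stop up until the row is snug, with no gaps left between wall, cases and stop. Do not tip a case over, and leave all the other things on the table where they stand.

Things in the scene. Friction and masses are not known exactly. Their poses are not given: they have to be found in the camera images.
- rack: fixed oak rack on the table. Origin at table height, mid-width of its channel; z up. Deck top, where the cases stand, at z = 12 mm, 166 mm wide (x), from y = -145 to +150 mm. Two side rails along y, 12 mm thick, tops at z = 38 mm, leave a channel 142 mm wide (x = -71 to +71 mm). Cases stand across the channel: their length along the rack's x, their thickness along its y
- wall_face (a point): middle of the inner face of the rack's fixed end wall, at the rack's x = 0, y = -130 mm, 42 mm above the table. The wall is 15 mm thick (away from the cases, towards -y), 166 mm wide, its top 72 mm above the table. Axes as the rack's
- stop (a joint): travel (m) of the sliding end stop along the rack's -y, towards the end wall; 0 = fully open, limit 0.18. Clear length between end wall and stop = 0.225 m minus this value. It starts too far closed to load all the cases with room for fingers; push it open first. About 2 N of friction; it stays where it is left
- stop_face (a point): middle of the stop's inner face (towards the end wall), 52 mm above the table. The stop is an upright dark wood plate 138 mm wide (rack x), 18 mm thick (from this face towards the rack's +y), top 93 mm above the table. Two low feet behind it (tops 34 mm above the table, 30 mm long, 47 to 63 mm either side of the middle); the middle of its back is free to push on
- case_large: the tallest of the three slim aluminium tackle cases: a plain flat rectangular case with a dark seam line, standing upright on edge on the table; 130 mm long (own x), 36 mm thick (own y), 125 mm tall (own z, up), about 300 g; origin at the centre of its underside. Its flat sides can be gripped across the thickness from above. A half turn about z is the same case
- case_medium: the middle one of the three slim aluminium tackle cases: a plain flat rectangular case with a dark seam line, standing upright on edge on the table; 115 mm long (own x), 32 mm thick (own y), 100 mm tall (own z, up), about 250 g; origin at the centre of its underside. Its flat sides can be gripped across the thickness from above. A half turn about z is the same case
- case_small: the lowest of the three slim aluminium tackle cases: a plain flat rectangular case with a dark seam line, standing upright on edge on the table; 100 mm long (own x), 28 mm thick (own y), 75 mm tall (own z, up), about 200 g; origin at the centre of its underside. Its flat sides can be gripped across the thickness from above. A half turn about z is the same case
- tin: bystander: small round aluminium tin, 69 mm diameter, 50 mm tall, origin under its centre
- cup: bystander: white ceramic cup without handle, 72 mm diameter, 80 mm tall, origin under its centre
- float_small: bystander: orange plastic float standing on its end, 65 mm diameter, 82 mm tall, origin under its centre
- float_big: bystander: larger orange float standing on its end, 75 mm diameter, 94 mm tall, origin under its centre
- dish: bystander: white ceramic dish of brass swivels, 100 mm diameter, 28 mm tall, origin under its centre
- reel_seat: bystander: black plastic reel seat (a tube) lying on the table, 120 mm long (own x), 25 mm high, origin under its middle
- scale_hook: bystander: stainless fish scale with a hook, lying flat, about 165 mm long (own x, hook to +x), 16 mm high, origin under the point where the hook leaves the body
Mind the look-alikes: they are no part of the job. What is shaped like the case_large but brown, green or purple is not meant.

How it is judged:
By the outcome, as a careful person would: the job done as asked, in the order asked, and still so for the second after the job is handed in, with the robot touching nothing.
It also fails if it takes over 72 s, if anything falls off the work surface, if the arm or the gripper's body presses on something with over 40 N, if the wrist force passes 120 N, or if a joint passes its speed limit or range.

## Working session

There is one attempt and no reset: what is moved stays moved. The work goes in short steps, Python scripts to look and compute and a tool call to move; the robot and the scene stay as the last step left them, time stands still between calls to the robot, and variables do not carry over. Pictures are saved under pics/ and viewed, and the job is handed in when it is done.

Besides the shell and the picture viewer there is one more tool, called after "Request:" as name(argument=value, ...) on one line, values as JSON. carry_out: Moves the arm, as the interface text tells. Its arguments: {"type":"object","properties":{"linear":{"type":"array"},"rot":{"type":"array"},"grip":{"type":"array"}},"required":["linear","rot","grip"]}

```bash
ls; mkdir -p pics; python3 - <<'E'
from rig import *
import cv2,numpy as np
o=observe();print({k:np.round(v,3).tolist() for k,v in o.items()}, grasp_offset)
for n in ("side","top"):
    p,d=snapshot(n);cv2.imwrite(f"pics/{n}0.png",p[:,:,::-1]);np.savez(f"pics/{n}0.npz",p=p,d=d)
    print(n,calibration(n),d.min(),d.max())
E
```

```text
pics
{'clock': 0.0, 'q': [-1.113, 0.261, -0.139, 1.173, -0.0, 1.571], 'dq': [-0.0, -0.0, -0.002, -0.0, 0.001, 0.001], 'joint_torque': [0.001, -40.568, 25.392, 0.019, 0.0, 0.0], 'position': [231.729, -470.321, 230.451], 'tcp_rot': [[-0.001, 0.897, 0.442], [0.002, 0.442, -0.897], [-1.0, -0.0, -0.002]], 'wrist_force': [0.116, -0.2, -0.443], 'moment': [-0.031, -0.014, -0.021], 'gripper_width': 85.59} 18.700000000000003
side {'vertical_fov': 48.80245931796783, 'cx': 320.48519017727665, 'cy': 203.11403145424626, 'rvec': array([ 0.21210483, -2.72043794,  1.39598032]), 'tvec': array([ 513.28286699,   62.70218449, 1367.68167116])} 0.0 3457.9912
top {'vertical_fov': 48.882444616090865, 'cx': 321.9043865530606, 'cy': 200.96641897739838, 'rvec': array([ 2.18825903, -2.13950792,  0.1614623 ]), 'tvec': array([  60.33904406,  511.52586248, 1230.69721586])} 0.0 2216.9358
```

View pics/side0.png

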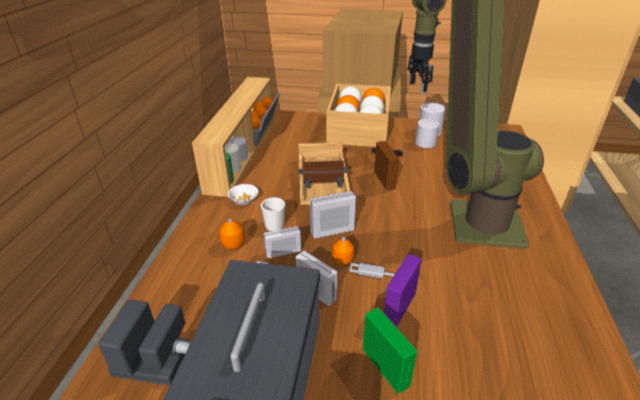

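View pics/top0.png

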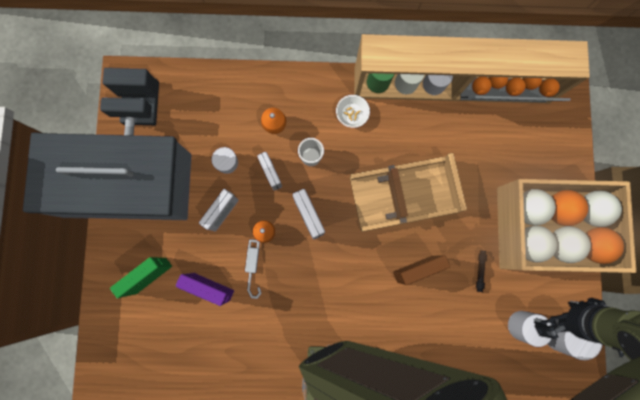

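The side view shows the rack at (323,172), the silver cases at (333,215), (317,277) and (283,242). In the top view the rack is at (408,193), with cases at (308,213), (218,210) and (269,169). The brown, green and purple boxes are look-alikes. Next I'll measure with depth.

```bash
cat > h.py <<'E'
import numpy as np,cv2
from rig import *
def cloud(c,d):
    H,W=d.shape;f=H/2/np.tan(np.radians(c['vertical_fov'])/2)
    v,u=np.mgrid[:H,:W].astype(float)
    P=np.stack([(u-c['cx'])*d/f,(v-c['cy'])*d/f,d],-1)
    R=cv2.Rodrigues(np.array(c['rvec']))[0]
    W_=(P-np.array(c['tvec']))@R   # R^T (P-t)
    W_[d<=0]=np.nan
    return W_
E
python3 - <<'E'
from h import *
for n in("top",):
    z=np.load(f"pics/{n}0.npz");W=cloud(calibration(n),z['d'])
    print('table z',[np.round(W[v,u],1).tolist() for u,v in ((330,300),(200,120),(150,330),(480,320))])
    for nm,(u,v),h in (("A",(308,213),None),("B",(218,210),None),("C",(269,169),None)):
        win=np.zeros(W.shape[:2],bool);win[v-38:v+38,u-32:u+32]=1
        hsv=cv2.cvtColor(z['p'],cv2.COLOR_RGB2HSV)
        m=win&(W[...,2]>20)&(hsv[...,1]<70)
        k,l,st,ce=cv2.connectedComponentsWithStats(m.astype(np.uint8))
        i=l[v,u] or 1+np.argmax(st[1:,4]);m=l==i
        zt=np.percentile(W[m][:,2],95)
        t=m&(abs(W[...,2]-zt)<6)
        r=cv2.minAreaRect(W[t][:,:2].astype(np.float32))
        print(nm,zt,t.sum(),r)
    # rack
    m=np.zeros(W.shape[:2],bool);m[150:235,345:475]=1
    t=m&(W[...,2]>6)
    for a,b in ((6,20),(30,45),(64,80),(85,100)):
        s=m&(W[...,2]>a)&(W[...,2]<b);q=W[s]
        print(a,b,s.sum(),np.round(q.mean(0),1),cv2.minAreaRect(q[:,:2].astype(np.float32)))
    big=cv2.resize(z['p'][120:270,190:480,::-1],None,fx=2.7,fy=2.7,interpolation=cv2.INTER_CUBIC);cv2.imwrite("pics/topzoom.png",big)
E
```

```text
table z [[228.7, 41.9, -3.9], [751.4, 442.9, -3.9], [136.1, 548.3, -3.2], [181.4, -388.3, 2.1]]
A 127.47091788584186 534 ((466.8052062988281, 109.77703857421875), (128.55059814453125, 35.400672912597656), 27.15859031677246)
B 101.98686522204119 422 ((474.31585693359375, 360.39715576171875), (32.17039108276367, 113.24945831298828), 56.076026916503906)
C 77.49888966868593 277 ((593.0315551757812, 225.23175048828125), (97.13478088378906, 27.313005447387695), 27.029157638549805)
6 20 3855 [ 540.9 -165.3   11.1] ((550.4505615234375, -186.45791625976562), (244.24884033203125, 379.6883544921875), 1.2975857257843018)
30 45 1006 [ 540.7 -170.4   36.3] ((540.5872802734375, -165.4335479736328), (166.34423828125, 288.2514953613281), 12.454627990722656)
64 80 417 [ 562.1 -272.5   70.1] ((552.3228149414062, -221.71902465820312), (164.8564453125, 190.36659240722656), 12.594605445861816)
85 100 337 [ 533.3 -137.7   91.8] ((533.6974487304688, -138.20562744140625), (136.93634033203125, 19.081039428710938), 11.63149356842041)
```

View pics/topzoom.png

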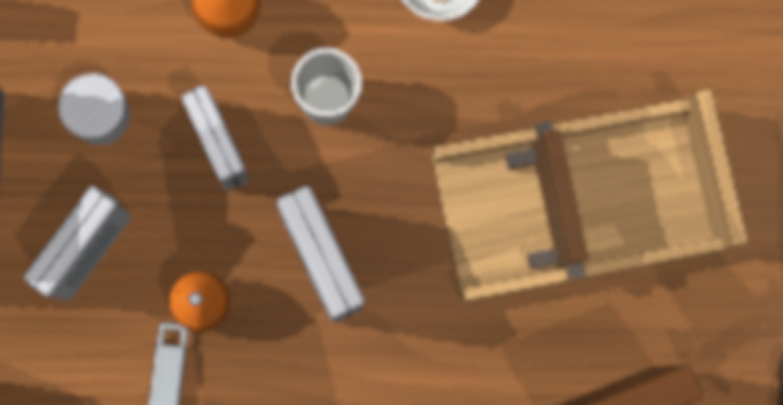

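Large, medium and small are told apart by their sizes (127, 102 and 77 mm tall, each within 2 mm of the given height). Next are the neighbours, a finer wall and stop fit, and a cross-check from the side camera.

```bash
python3 - <<'E'
from h import *
# bystanders top
z=np.load("pics/top0.npz");W=cloud(calibration("top"),z['d'])
for nm,(u,v) in dict(tin=(224,158),cup=(311,150),fs=(263,231),fb=(273,120),dish=(352,111),brown=(420,270),seat=(481,270)).items():
    win=np.zeros(W.shape[:2],np.uint8);win[v-24:v+25,u-24:u+25]=(W[v-24:v+25,u-24:u+25,2]>9)
    k,l,st,ce=cv2.connectedComponentsWithStats(win);i=l[v,u] or 1+np.argmax(st[1:,4])
    q=W[l==i];q=q[q[:,2]>.4*q[:,2].max()];print(nm,np.round(cv2.minEnclosingCircle(q[:,:2].astype(np.float32)),1) if 0 else np.round((q[:,:2].min(0)+q[:,:2].max(0))/2),np.round(q[:,2].max()))
# local table height
for u,v in ((330,240),(300,260),(380,140),(430,245),(240,185),(190,230),(330,130)): print((u,v),np.round(W[v,u],1))
# rack
a=np.radians(12.3);X=np.array([np.cos(a),np.sin(a)]);Y=np.array([-X[1],X[0]])
def inrack(q): 
    d=q[:,:2]-[540.6,-165.4];return d@X,d@Y
for n in("top","side"):
    z=np.load(f"pics/{n}0.npz");W=cloud(calibration(n),z['d']);q=W.reshape(-1,3);q=q[~np.isnan(q[:,0])]
    x,y=inrack(q)
    for nm,s in dict(wall=(q[:,2]>60)&(q[:,2]<82)&(abs(x)<90)&(y<-80)&(y>-170),stop=(q[:,2]>84)&(q[:,2]<100)&(abs(x)<90)&(abs(y)<100)).items():
        if s.sum()>10:
            r=cv2.minAreaRect(q[s][:,:2].astype(np.float32));print(n,nm,s.sum(),r,'rack xy range',np.round([x[s].min(),x[s].max(),y[s].min(),y[s].max()],1), 'z',np.median(q[s][:,2]))
    for nm,c,h in (("A",(467,110),125),("B",(474,360),100),("C",(593,225),75)):
        s=(np.hypot(*(q[:,:2]-c).T)<80)&(abs(q[:,2]-h)<7)
        if s.sum()>10:print(n,nm,s.sum(),cv2.minAreaRect(q[s][:,:2].astype(np.float32)),np.median(q[s][:,2]))
E
```

```text
tin [624. 358.] 56.0
cup [648. 109.] 86.0
fs [420. 236.] 86.0
fb [741. 219.] 95.0
dish [778.  -9.] 16.0
brown [ 323. -194.] 130.0
seat [ 322. -388.] 29.0
(330, 240) [400.4  45.1  -3.6]
(300, 260) [ 3.407e+02  1.309e+02 -2.000e-01]
(380, 140) [703.  -99.4   0.8]
(430, 245) [ 392.1 -247.2    0.4]
(240, 185) [ 5.559e+02  3.136e+02 -2.000e-01]
(190, 230) [4.202e+02 4.519e+02 3.000e-01]
(330, 130) [729.6  51.5   1.4]
top wall 366 ((570.9356689453125, -305.8644104003906), (165.20245361328125, 17.53119468688965), 12.370774269104004) rack xy range [ -82.9   82.3 -152.5 -134.9] z 69.71403676604015
top stop 343 ((533.8064575195312, -138.68702697753906), (136.83656311035156, 20.065452575683594), 12.515380859375) rack xy range [-69.4  67.5  17.4  37.5] z 91.83877560718985
top A 655 ((467.184814453125, 109.82307434082031), (129.28111267089844, 35.89665985107422), 27.123199462890625) 123.56716560226972
top B 503 ((474.6930236816406, 361.21380615234375), (33.38005447387695, 114.44895935058594), 56.768699645996094) 98.28203532718098
top C 342 ((593.4873046875, 225.03167724609375), (101.07150268554688, 27.71522331237793), 26.50538444519043) 73.44058393047992
side wall 192 ((569.1884155273438, -301.3694763183594), (165.1731414794922, 27.305782318115234), 14.318288803100586) rack xy range [ -83.5   81.2 -155.  -127.3] z 68.49707059686995
side stop 184 ((532.3460693359375, -136.56935119628906), (135.76065063476562, 25.8471736907959), 10.204547882080078) rack xy range [-69.8  66.3  16.9  42.7] z 91.12667091407576
side A 369 ((466.2126770019531, 111.1937484741211), (129.55572509765625, 39.186153411865234), 26.531782150268555) 123.51232698682071
side B 442 ((474.1079406738281, 361.8863525390625), (34.33949279785156, 116.29193878173828), 55.89995193481445) 98.8139165487847
side C 269 ((591.8246459960938, 226.11019897460938), (100.70634460449219, 30.532732009887695), 25.007179260253906) 73.452831428676
```

```bash
cat >> h.py <<'E'
A_=np.radians(12.35);RX=np.array([np.cos(A_),np.sin(A_)]);RY=np.array([-RX[1],RX[0]]);RO=np.array([541.5,-171.6])
def rk(x,y): return RO+x*RX+y*RY
def pose():
    o=observe();R=np.array(o['tcp_rot']);return np.array(o['position']),np.degrees(np.arctan2(R[1,2],R[0,2])),o
def plan(way,step=32,grip=1.0,start=None):
    """way: list of (x,y,z,yaw deg). prints rows of 5"""
    p,y,o=pose() if start is None else (np.array(start[:3]),start[3],None)
    rows=[];calls=[]
    for t in way:
        t=np.array(t,float);d=t[:3]-p;dy=t[3]-y
        n=max(1,int(np.ceil(max(np.linalg.norm(d)/step,abs(dy)/6.2))))
        s=np.linspace(0,1,n+1)
        if n>=4:
            w=np.ones(n);w[0]=w[-1]=.5;s=np.r_[0,np.cumsum(w)/w.sum()]
            if (np.linalg.norm(d)/w.sum()>40) or abs(dy)/w.sum()>7: print('!fast')
        p0,y0=p.copy(),y
        for k in range(n):
            tp=p0+d*s[k+1];ty=y0+dy*s[k+1]
            c,sn=np.cos(np.radians(y)),np.sin(np.radians(y));e=tp-p
            l=[round(-e[2],1),round(-sn*e[0]+c*e[1],1),round(c*e[0]+sn*e[1],1)];r=round(-np.radians(ty-y),3)
            rows.append((l,[r,0,0]))
            p=p+np.array([-sn*l[1]+c*l[2],c*l[1]+sn*l[2],-l[0]]);y=y-np.degrees(r)
    while len(rows)%5: rows.append(([0,0,0],[0,0,0]))
    for i in range(0,len(rows),5):
        print('{"linear":',[r[0] for r in rows[i:i+5]],'"rot":',[r[1] for r in rows[i:i+5]],'}')
    print('end',np.round(p,1),round(y,2));return p,y
E
python3 - <<'E'
from h import *
t=rk(0,-15);print(pose()[:2]);plan([(*t,190,-77.65),(*t,45,-77.65)])
E
```

```text
(array([ 231.77078873, -470.37329682,  230.51675608]), np.float64(-63.76837502017719))
{"linear": [[np.float64(1.6), np.float64(15.6), np.float64(-4.5)], [np.float64(3.1), np.float64(31.2), np.float64(-9.2)], [np.float64(3.1), np.float64(31.0), np.float64(-9.9)], [np.float64(3.1), np.float64(30.8), np.float64(-10.4)], [np.float64(3.1), np.float64(30.6), np.float64(-11.0)]] "rot": [[np.float64(0.009), 0, 0], [np.float64(0.019), 0, 0], [np.float64(0.019), 0, 0], [np.float64(0.018), 0, 0], [np.float64(0.019), 0, 0]] }
{"linear": [[np.float64(3.1), np.float64(30.4), np.float64(-11.5)], [np.float64(3.2), np.float64(30.1), np.float64(-12.1)], [np.float64(3.1), np.float64(30.0), np.float64(-12.7)], [np.float64(3.1), np.float64(29.7), np.float64(-13.3)], [np.float64(3.1), np.float64(29.4), np.float64(-13.7)]] "rot": [[np.float64(0.019), 0, 0], [np.float64(0.018), 0, 0], [np.float64(0.019), 0, 0], [np.float64(0.018), 0, 0], [np.float64(0.019), 0, 0]] }
{"linear": [[np.float64(3.1), np.float64(29.2), np.float64(-14.4)], [np.float64(3.1), np.float64(28.9), np.float64(-14.8)], [np.float64(3.2), np.float64(28.7), np.float64(-15.4)], [np.float64(1.5), np.float64(14.1), np.float64(-8.0)], [np.float64(18.1), np.float64(0.0), np.float64(-0.0)]] "rot": [[np.float64(0.019), 0, 0], [np.float64(0.018), 0, 0], [np.float64(0.019), 0, 0], [np.float64(0.009), 0, 0], [np.float64(0.0), 0, 0]] }
{"linear": [[np.float64(36.3), np.float64(0.0), np.float64(-0.0)], [np.float64(36.2), np.float64(0.0), np.float64(-0.0)], [np.float64(36.3), np.float64(0.0), np.float64(-0.0)], [np.float64(18.1), np.float64(0.0), np.float64(-0.0)], [0, 0, 0]] "rot": [[np.float64(0.0), 0, 0], [np.float64(0.0), 0, 0], [np.float64(0.0), 0, 0], [np.float64(0.0), 0, 0], [0, 0, 0]] }
end [ 544.7 -186.3   45. ] -77.63
```

Request:
carry_out(linear=[[0,0,0],[0,10,-5],[0,20,-10],[3,30,-18],[3,30,-18]], rot=[[0.08,0,0],[0.08,0,0],[0.08,0,0],[0,0,0],[0,0,0]], grip=[1,1,1,1,1])

```text
clock: 0.52
position: [306.7, -398.6, 224.9]
tcp_rot: [[-0.0, 0.977, 0.214], [0.0, 0.214, -0.977], [-1.0, -0.0, -0.0]]
wrist_force: [1.0, -0.4, 1.0]
gripper_width: 25.9
```

Request:
carry_out(linear=[[4,32,-18],[4,32,-18],[4,32,-18],[4,32,-18],[4,32,-18]], rot=[[0,0,0],[0,0,0],[0,0,0],[0,0,0],[0,0,0]], grip=[1,1,1,1,1])

```text
clock: 0.93
position: [444.0, -275.0, 204.8]
tcp_rot: [[-0.001, 0.976, 0.216], [0.0, 0.216, -0.976], [-1.0, -0.001, -0.0]]
wrist_force: [1.2, 0.4, 0.5]
gripper_width: -0.0
```

Request:
carry_out(linear=[[4,32,-18],[4,32,-18],[0,20,-10],[0,0,0],[0,0,0]], rot=[[0,0,0],[0,0,0],[0,0,0],[0,0,0],[0,0,0]], grip=[1,1,1,1,1])

```text
clock: 1.35
position: [515.7, -212.5, 196.6]
tcp_rot: [[-0.002, 0.976, 0.219], [0.0, 0.219, -0.976], [-1.0, -0.001, -0.001]]
wrist_force: [-0.7, 0.1, 0.3]
gripper_width: 0.0
```

```bash
python3 - <<'E'
import re
s=open('h.py').read()
i=s.index('def plan(');s=s[:i]+'''
def rel(t,yaw=None,tool=True):
    """remaining move to world point t / yaw, in tool axes after the turn"""
    p,y,o=pose();Y=y if yaw is None else yaw
    c,sn=np.cos(np.radians(Y)),np.sin(np.radians(Y));e=np.array(t)-p
    print('pos',np.round(p,1),'yaw',round(y,2),'rack',np.round([(p[:2]-RO)@RX,(p[:2]-RO)@RY],1),'q6',round(o['q'][5],2),'F',np.round(o['wrist_force'],1),'w',round(o['gripper_width'],1),'t',round(o['clock'],2))
    print('turn',round(-np.radians(Y-y),3),'shift',np.round([-e[2],-sn*e[0]+c*e[1],c*e[0]+sn*e[1]],1))
'''
open('h.py','w').write(s)
E
python3 - <<'E'
from h import *
rel((*rk(0,-15),45),-77.65)
p,d=snapshot("wrist");cv2.imwrite("pics/w1.png",p[:,:,::-1]);np.savez("pics/w1.npz",p=p,d=d)
W=cloud(calibration("wrist"),d)
q=W.reshape(-1,3);q=q[~np.isnan(q[:,0])];x=(q[:,:2]-RO)@RX;y=(q[:,:2]-RO)@RY
print(x.min(),x.max(),y.min(),y.max())
for a,b in((8,20),(34,42),(68,78),(88,98)):
    s=(abs(x)<90)&(abs(y)<170)&(q[:,2]>a)&(q[:,2]<b)
    if s.sum()>9:print(a,b,s.sum(),'x',np.round(np.percentile(x[s],[.5,99.5]),1),'y',np.round(np.percentile(y[s],[.5,99.5]),1),np.median(q[s,2]))
E
```

```text
pos [ 515.7 -212.5  196.6] yaw -77.38 rack [-34.  -34.4] q6 2.53 F [-0.7  0.1  0.3] w 0.0 t 1.35
turn 0.005 shift [151.6  34.  -19.4]
-387.43643218367464 147.2105897549583 -422.5293429845149 457.5655062309269
8 20 28075 x [-73.6  68.5] y [-133.5  144.5] 11.969141907386632
34 42 6672 x [-84.9  80.4] y [-133.8  144.3] 37.7736472583276
68 78 3437 x [-83.7  79.1] y [-147.8   22.1] 71.94983131389148
88 98 3569 x [-69.8  65.7] y [21.7 39.6] 93.2821556879136
```

View pics/w1.png

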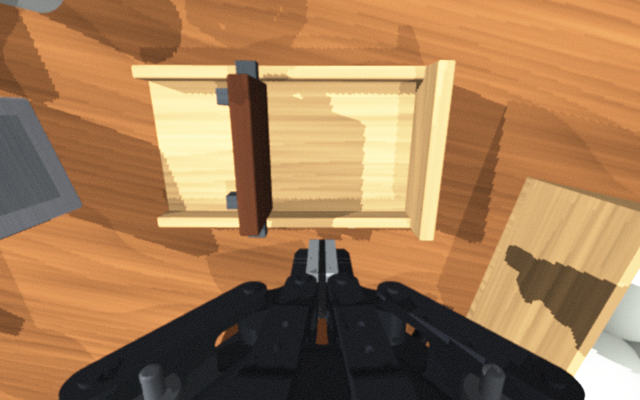

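The wrist view shows the rack squarely: wall at (435,150), stop at (250,150), channel between. It puts the rack about 2 mm in -x and 3.5 mm in -y from my first estimate. I'll refine the angle and origin.

```bash
python3 - <<'E'
from h import *
d=np.load("pics/w1.npz")['d'];W=cloud(calibration("wrist"),d);q=W.reshape(-1,3);q=q[~np.isnan(q[:,0])];x=(q[:,:2]-RO)@RX;y=(q[:,:2]-RO)@RY
for nm,s in dict(wall=(abs(x)<90)&(y<-110)&(y>-170)&(q[:,2]>69)&(q[:,2]<76),stop=(abs(x)<90)&(abs(y)<60)&(q[:,2]>90)&(q[:,2]<97),rails=(abs(x)<95)&(abs(y)<170)&(q[:,2]>35)&(q[:,2]<41)).items():
    print(nm,s.sum(),cv2.minAreaRect(q[s][:,:2].astype(np.float32)), 'x',np.round([x[s].min(),x[s].max()],1),'y',np.round([y[s].min(),y[s].max()],1))
# inner wall face
s=(abs(x)<60)&(y<-120)&(y>-145)&(q[:,2]>25)&(q[:,2]<65)
print(s.sum(),np.polyfit(x[s],y[s],1),np.percentile(y[s],[5,50,95]))
for lo in(-85,65):
    for g in (-120,-60,50,110):
        s=(x>lo)&(x<lo+20)&(abs(y-g)<12)&(q[:,2]>36)&(q[:,2]<40); 
        if s.sum():print(lo,g,np.percentile(x[s],[1,99]))
E
```

```text
wall 3011 ((568.99462890625, -309.3558044433594), (165.14634704589844, 15.324674606323242), 12.246661186218262) x [-85.2  80. ] y [-148.3 -132.8]
stop 3481 ((532.4561157226562, -142.03367614746094), (136.93099975585938, 18.713956832885742), 12.40245532989502) x [-71.  66.] y [21.4 40.2]
rails 6383 ((537.91455078125, -166.01605224609375), (165.87452697753906, 280.6580810546875), 12.182653427124023) x [-85.5  80.6] y [-134.   146.8]
1616 [-8.90821039e-04 -1.33417637e+02] [-133.80293816 -133.42157727 -133.04502968]
-85 -120 [-84.77522813 -73.20026596]
-85 -60 [-84.95892287 -73.07898287]
-85 50 [-84.127986   -73.31354309]
-85 110 [-84.27823173 -73.36484647]
65 -120 [68.42277218 79.92961767]
65 -60 [69.01587034 79.70248948]
65 50 [68.80386966 80.31740242]
65 110 [68.63574511 80.11813758]
```

```bash
sed -i 's/RO=np.array(\[541.5,-171.6\])/RO=np.array([539.9,-175.4])/; s/radians(12.35)/radians(12.3)/' h.py; python3 - <<'E'
from h import *
rel((*rk(0,-12),45),-77.7)
E
```

```text
pos [ 514.9 -213.2  196.7] yaw -77.47 rack [-32.5 -31.6] q6 2.53 F [-1.1  0.1  0.4] w 0.0 t 1.4
turn 0.004 shift [151.7  32.5 -19.6]
```

Request:
carry_out(linear=[[12,32,-20],[35,0,0],[35,0,0],[35,0,0],[35,0,0]], rot=[[0.004,0,0],[0,0,0],[0,0,0],[0,0,0],[0,0,0]], grip=[1,1,1,1,1])

```text
clock: 1.82
position: [541.1, -188.3, 44.3]
tcp_rot: [[0.0, 0.978, 0.21], [-0.001, 0.21, -0.978], [-1.0, 0.0, 0.001]]
wrist_force: [0.3, 0.3, -0.3]
gripper_width: -0.2
```

Request:
carry_out(linear=[[0,0,-5],[0,0,-10],[0,0,-10],[0,0,-10],[0,0,-10]], rot=[[0,0,0],[0,0,0],[0,0,0],[0,0,0],[0,0,0]], grip=[1,1,1,1,1])

```text
clock: 2.23
position: [534.2, -142.9, 48.0]
tcp_rot: [[0.004, 0.977, 0.212], [-0.002, 0.212, -0.977], [-1.0, 0.004, 0.002]]
wrist_force: [0.0, -2.0, 2.4]
gripper_width: -0.0
```

```bash
python3 - <<'E'
from h import *
rel((*rk(0,75),45),-77.7)
E
```

```text
pos [ 534.2 -142.9   48. ] yaw -77.76 rack [ 1.3 33. ] q6 2.67 F [ 0.  -2.   2.4] w -0.0 t 2.23
turn -0.001 shift [  3.   -1.3 -42. ]
```

Request:
carry_out(linear=[[0,0,-10],[0,0,-10],[0,0,-10],[0,0,-6],[0,0,0]], rot=[[0,0,0],[0,0,0],[0,0,0],[0,0,0],[0,0,0]], grip=[1,1,1,1,1])

```text
clock: 2.65
position: [527.8, -109.4, 48.1]
tcp_rot: [[0.006, 0.977, 0.213], [-0.007, 0.213, -0.977], [-1.0, 0.005, 0.008]]
wrist_force: [1.1, -8.8, 7.0]
gripper_width: 0.2
```

Request:
carry_out(linear=[[0,0,10],[-15,0,0],[-35,0,0],[-35,0,0],[-35,0,0]], rot=[[0,0,0],[0,0,0],[0,0,0],[0,0,0],[0,0,0]], grip=[1,1,0.5,0,0])

```text
clock: 3.07
position: [526.0, -116.4, 166.3]
tcp_rot: [[-0.002, 0.977, 0.213], [0.002, 0.213, -0.977], [-1.0, -0.002, -0.003]]
wrist_force: [1.7, -0.5, 0.5]
gripper_width: 35.8
```

```bash
python3 - <<'E'
from h import *
rel((467,110.5,210),-62.9)
p,d=snapshot("top");cv2.imwrite("pics/t2.png",p[:,:,::-1])
W=cloud(calibration("top"),d);q=W.reshape(-1,3);q=q[~np.isnan(q[:,0])];x=(q[:,:2]-RO)@RX;y=(q[:,:2]-RO)@RY
s=(abs(x)<90)&(y>40)&(y<140)&(q[:,2]>84)&(q[:,2]<99);print(s.sum(),np.percentile(y[s],[2,98]))
E
```

```text
pos [ 526.  -116.4  166.3] yaw -77.71 rack [-1.1 60.6] q6 2.71 F [ 1.7 -0.5  0.5] w 35.8 t 3.07
turn -0.259 shift [ -43.7   50.9 -228.9]
340 [ 99.02007577 116.28796011]
```

View pics/t2.png

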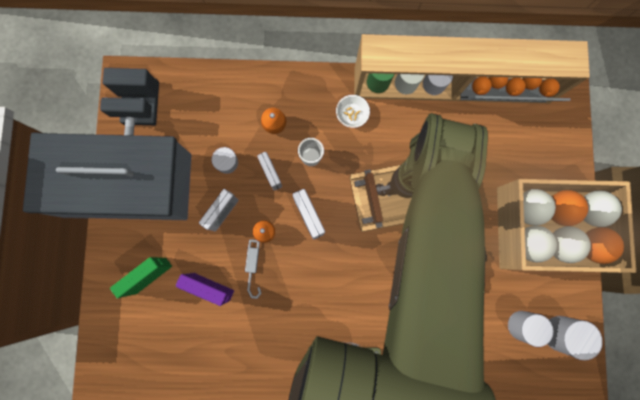

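The top view shows the stop fully open at (370,195), with everything else unmoved. Next is the large case.

Request:
carry_out(linear=[[-15,0,0],[-15,0,0],[-15,0,0],[0,10,-35],[0,10,-35]], rot=[[-0.087,0,0],[-0.086,0,0],[-0.086,0,0],[0,0,0],[0,0,0]], grip=[0,0,0,0,0])

```text
clock: 3.53
position: [513.8, -45.9, 211.3]
tcp_rot: [[0.003, 0.892, 0.453], [0.001, 0.453, -0.892], [-1.0, 0.003, -0.0]]
wrist_force: [0.2, 0.6, -0.4]
gripper_width: 85.5
```

Request:
carry_out(linear=[[0,8,-35],[0,8,-35],[0,8,-35],[0,0,0],[0,0,0]], rot=[[0,0,0],[0,0,0],[0,0,0],[0,0,0],[0,0,0]], grip=[0,0,0,0,0])

```text
clock: 3.95
position: [485.5, 60.3, 210.3]
tcp_rot: [[-0.001, 0.888, 0.459], [0.001, 0.459, -0.888], [-1.0, -0.0, -0.001]]
wrist_force: [-0.4, -0.0, -0.3]
gripper_width: 85.4
```

```bash
cat >> h.py <<'E'
def wcase(c,h,name,r=75,base=0):
    p,d=snapshot("wrist");cal=calibration("wrist");cv2.imwrite(f"pics/{name}.png",p[:,:,::-1]);np.savez(f"pics/{name}.npz",p=p,d=d)
    W=cloud(cal,d);q=W.reshape(-1,3);q=q[~np.isnan(q[:,0])]
    s=(np.hypot(*(q[:,:2]-c).T)<r)&(abs(q[:,2]-h-base)<6)
    print('case',s.sum(),np.median(q[s][:,2]),cv2.minAreaRect(q[s][:,:2].astype(np.float32)));return q
E
python3 - <<'E'
from h import *
rel((467,110.5,97),-62.9)
wcase((467,110),125,"w2")
E
```

```text
pos [485.5  60.3 210.3] yaw -62.65 rack [ -2.9 241.9] q6 2.79 F [-0.4 -0.  -0.3] w 85.4 t 3.95
turn 0.004 shift [113.3   6.4 -53.1]
case 6602 124.61366150461757 ((466.751708984375, 105.98686218261719), (130.5908966064453, 36.25162124633789), 26.80815315246582)
```

View pics/w2.png

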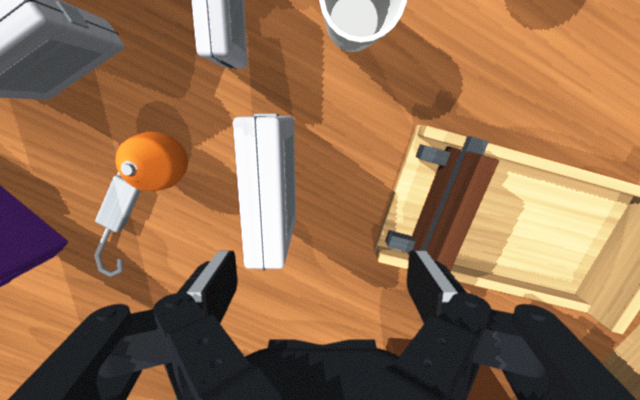

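The wrist view shows the large case at (265,190), centre (466.8,106.0). That is about 3.5 mm below the top camera's y, the same offset the rack showed, so I'll use the wrist frame throughout.

```bash
python3 - <<'E'
from h import *
rel((466.8,106,76),-63.1)
E
```

```text
pos [486.   59.1 210.3] yaw -62.77 rack [ -2.7 240.6] q6 2.79 F [-0.2  0.4 -0.2] w 85.6 t 4.0
turn 0.006 shift [134.3   4.1 -50.5]
```

Request:
carry_out(linear=[[0,4,-25],[0,0,-25.5],[30,0,0],[30,0,0],[0,0,0]], rot=[[0.006,0,0],[0,0,0],[0,0,0],[0,0,0],[0,0,0]], grip=[0,0,0,0,0])

```text
clock: 4.42
position: [463.4, 103.4, 145.7]
tcp_rot: [[-0.009, 0.893, 0.449], [-0.002, 0.449, -0.894], [-1.0, -0.009, -0.002]]
wrist_force: [-1.5, -1.2, -0.4]
gripper_width: 85.2
```

```bash
python3 - <<'E'
from h import *
rel((466.8,106,76),-63.1)
wcase((467,106),125,"w3")
E
```

```text
pos [463.4 103.4 145.7] yaw -63.32 rack [-15.3 288.7] q6 2.9 F [-1.5 -1.2 -0.4] w 85.2 t 4.42
turn -0.004 shift [69.7  4.2 -0.8]
case 11646 126.96209126771575 ((467.298583984375, 107.41851806640625), (130.74200439453125, 36.088623046875), 26.934587478637695)
```

View pics/w3.png

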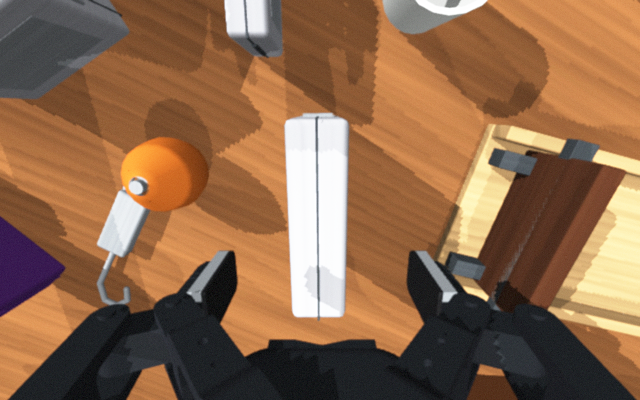

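The case sits centred between the fingers (317 against 322 px). Descending to grip.

Request:
carry_out(linear=[[20,4,0],[25,0,-1],[20,0,0],[5,0,0],[0,0,0]], rot=[[0,0,0],[0,0,0],[0,0,0],[0,0,0],[0,0,0]], grip=[0,0,0,0,0.3])

```text
clock: 4.88
position: [470.3, 106.9, 80.3]
tcp_rot: [[-0.002, 0.894, 0.449], [-0.0, 0.449, -0.894], [-1.0, -0.002, -0.001]]
wrist_force: [0.3, -0.3, 1.1]
gripper_width: 75.4
```

Request:
carry_out(linear=[[0,0,0],[0,0,0],[0,0,0],[0,0,0],[0,0,0]], rot=[[0,0,0],[0,0,0],[0,0,0],[0,0,0],[0,0,0]], grip=[1,1,1,1,1])

```text
clock: 5.3
position: [471.7, 108.4, 82.0]
tcp_rot: [[0.003, 0.893, 0.45], [0.002, 0.45, -0.893], [-1.0, 0.003, -0.0]]
wrist_force: [-0.7, 1.2, 6.9]
gripper_width: 35.5
```

```bash
python3 - <<'E'
from h import *
rel((467,107,76),-63.1)
E
```

```text
pos [471.7 108.4  82. ] yaw -63.25 rack [ -6.2 291.8] q6 2.9 F [-0.7  1.2  6.9] w 35.5 t 5.3
turn -0.003 shift [ 6.  -4.8 -0.9]
```

Gripped, opening 35.5 mm. Lifting.

Request:
carry_out(linear=[[-10,0,0],[-25,0,0],[-30,0,0],[-30,0,0],[-25,0,0]], rot=[[0,0,0],[0,0,0],[0,0,0],[0,0,0],[0,0,0]], grip=[1,1,1,1,1])

```text
clock: 5.72
position: [470.5, 107.6, 202.4]
tcp_rot: [[0.001, 0.893, 0.45], [-0.0, 0.45, -0.893], [-1.0, 0.001, 0.001]]
wrist_force: [0.4, -0.4, -2.3]
gripper_width: 35.3
```

```bash
python3 - <<'E'
from h import *
rel((*rk(5,-108),215),-77.7)
p,d=snapshot("wrist");cv2.imwrite("pics/w4.png",p[:,:,::-1])
W=cloud(calibration("wrist"),d);pp,yw,o=pose();q=W.reshape(-1,3);q=q[~np.isnan(q[:,0])]
s=(np.hypot(*(q[:,:2]-pp[:2]).T)<80);print(np.percentile(q[s,2],[50,90,99]))
import collections
hh=np.histogram(q[s,2],bins=range(0,300,5));print([(int(b),int(n)) for n,b in zip(*hh) if n>600])
E
```

```text
pos [470.5 107.6 202.4] yaw -63.25 rack [ -7.5 291.3] q6 2.9 F [ 0.4 -0.4 -2.3] w 35.3 t 5.72
turn 0.252 shift [-12.6  12.5 399.3]
[267.54779095 297.18989113 305.05620008]
[(0, 2657), (5, 1732), (245, 7402), (250, 11634), (255, 1390), (260, 4494), (265, 2454), (270, 2279), (275, 3231), (280, 5240), (285, 5873), (290, 5986)]
```

View pics/w4.png

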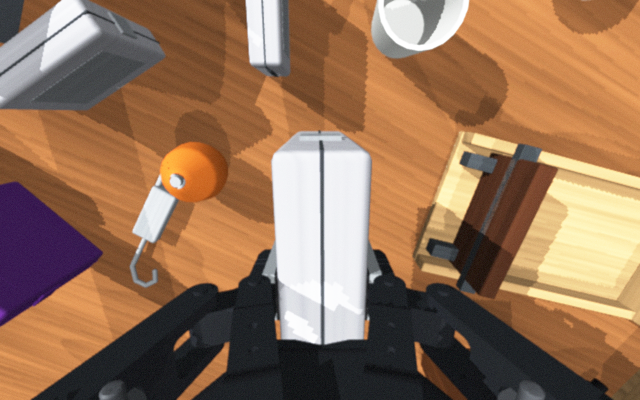

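```bash
cat >> h.py <<'E'
def inhand(L,T,name,hz):
    pp,yw,o=pose();p,d=snapshot("wrist");cv2.imwrite(f"pics/{name}.png",p[:,:,::-1])
    W=cloud(calibration("wrist"),d);q=W.reshape(-1,3);q=q[~np.isnan(q[:,0])]
    R=np.array(o['tcp_rot']);t=(q-pp)@R
    s=(abs(t[:,2])<T/2+6)&(abs(t[:,1])<L)&(t[:,0]<hz+6)&(t[:,0]>hz-6)
    top=np.median(t[s,0]);s&=abs(t[:,0]-top)<4
    print('top at tool x',top,'y far',np.percentile(t[s,1],[1,99.5]),'z',np.percentile(t[s,2],[1,99]))
    print('centre offset tool y ~',np.percentile(t[s,1],99.5)-L/2)
    u=s&(t[:,1]>-10);a=t[u]
    # edge angle
    ys=np.arange(0,np.percentile(t[s,1],98)-4,6)
    e1=[np.percentile(a[abs(a[:,1]-k)<3,2],99) for k in ys];e0=[np.percentile(a[abs(a[:,1]-k)<3,2],1) for k in ys]
    print('edge slopes deg',np.degrees(np.polyfit(ys,e1,1)[0]),np.degrees(np.polyfit(ys,e0,1)[0]))
E
python3 - <<'E'
from h import *
inhand(130,36,"w5",-48)
E
```

```text
top at tool x -45.5169938939439 y far [-14.69862333  57.60713507] z [-23.8586432   23.89360356]
centre offset tool y ~ -7.392864934440539
edge slopes deg -15.137093680815392 8.137134156135435
```

Request:
carry_out(linear=[[-5,0,0],[-5,0,10],[-3,0,18],[0,1,25],[0,1,30]], rot=[[0.084,0,0],[0.084,0,0],[0.084,0,0],[0,0,0],[0,0,0]], grip=[1,1,1,1,1])

```text
clock: 6.23
position: [492.6, 27.9, 212.4]
tcp_rot: [[-0.001, 0.977, 0.215], [0.0, 0.215, -0.977], [-1.0, -0.001, -0.001]]
wrist_force: [-0.7, 0.3, -2.3]
gripper_width: 35.6
```

Request:
carry_out(linear=[[0,1,30],[0,1,30],[0,1,30],[0,1,30],[0,1,30]], rot=[[0,0,0],[0,0,0],[0,0,0],[0,0,0],[0,0,0]], grip=[1,1,1,1,1])

```text
clock: 6.65
position: [529.3, -118.9, 211.9]
tcp_rot: [[-0.002, 0.977, 0.213], [0.0, 0.213, -0.977], [-1.0, -0.002, -0.001]]
wrist_force: [0.1, -0.2, -2.7]
gripper_width: 35.5
```

Request:
carry_out(linear=[[0,1,30],[0,1,30],[0,1,30],[0,1,20],[0,0,10]], rot=[[0,0,0],[0,0,0],[0,0,0],[0,0,0],[0,0,0]], grip=[1,1,1,1,1])

```text
clock: 7.07
position: [559.4, -236.5, 211.6]
tcp_rot: [[-0.002, 0.978, 0.211], [-0.0, 0.211, -0.978], [-1.0, -0.002, -0.0]]
wrist_force: [0.1, 0.3, -2.1]
gripper_width: 35.3
```

```bash
python3 - <<'E'
from h import *
rel((*rk(5,-108),215),-77.7)
E
```

```text
pos [ 559.4 -236.5  211.6] yaw -77.83 rack [  6.  -63.9] q6 2.53 F [ 0.1  0.3 -2.1] w 35.3 t 7.07
turn -0.002 shift [-3.4 -1.  44.1]
```

Request:
carry_out(linear=[[0,-1,20],[0,0,15],[20,0,5],[25,0,0],[0,0,0]], rot=[[0,0,0],[0,0,0],[0,0,0],[0,0,0],[0,0,0]], grip=[1,1,1,1,1])

```text
clock: 7.48
position: [563.4, -271.3, 162.5]
tcp_rot: [[-0.009, 0.977, 0.213], [0.005, 0.213, -0.977], [-1.0, -0.008, -0.007]]
wrist_force: [-0.7, 0.4, -3.6]
gripper_width: 35.3
```

```bash
python3 - <<'E'
from h import *
rel((*rk(5,-108),98),-77.7)
inhand(130,36,"w6",-48)
p,d=snapshot("side");cv2.imwrite("pics/s6.png",cv2.resize(p[60:260,230:450,::-1],None,fx=3.5,fy=3))
E
```

```text
pos [ 563.4 -271.3  162.5] yaw -77.7 rack [  2.5 -98.7] q6 2.48 F [-0.7  0.4 -3.6] w 35.3 t 7.48
turn -0.0 shift [64.5  2.5  9.3]
top at tool x -45.07391531029698 y far [-17.52738755  59.68240288] z [-18.25262655  18.3674716 ]
centre offset tool y ~ -5.317597116345375
edge slopes deg -3.9880847031624 4.035009815470907
```

View pics/w6.png

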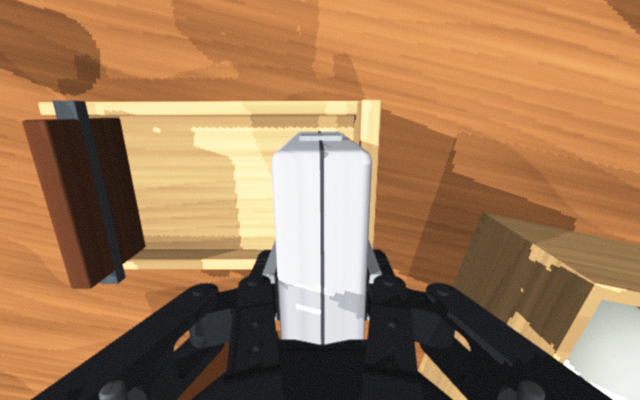

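View pics/s6.png

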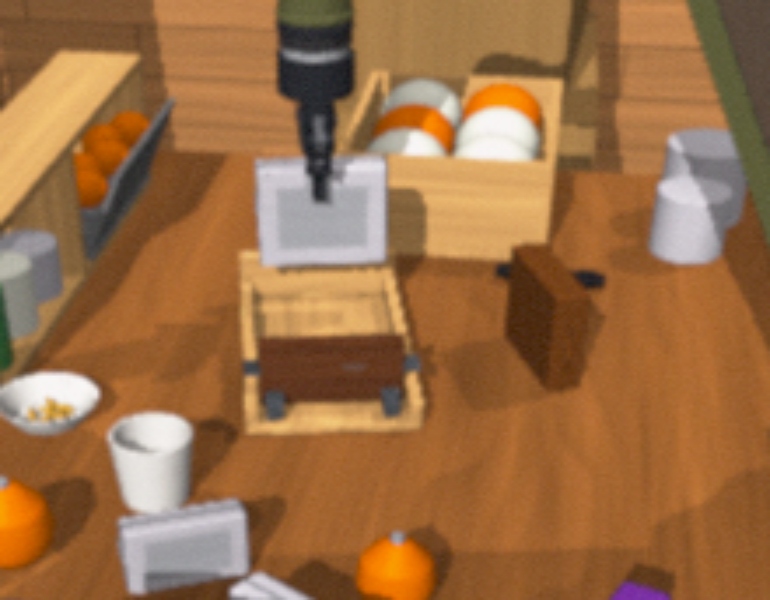

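The wrist view shows the large case over the channel beside the wall at (370,180). In-hand offset is -5.3 mm along tool y. Making a small correction and settling before going down.

Request:
carry_out(linear=[[10,3,3],[15,0,3],[10,0,0],[0,0,0],[0,0,0]], rot=[[0,0,0],[0,0,0],[0,0,0],[0,0,0],[0,0,0]], grip=[1,1,1,1,1])

```text
clock: 8.0
position: [571.0, -278.1, 133.1]
tcp_rot: [[-0.001, 0.977, 0.213], [0.001, 0.213, -0.977], [-1.0, -0.001, -0.001]]
wrist_force: [-0.7, -0.0, -1.6]
gripper_width: 35.4
```

```bash
python3 - <<'E'
from h import *
rel((*rk(5.3,-110),96),-77.7)
E
```

```text
pos [ 571.  -278.1  133.1] yaw -77.67 rack [   8.5 -106.9] q6 2.47 F [-0.7 -0.  -1.6] w 35.4 t 8.0
turn 0.0 shift [37.1 -3.2  3.1]
```

Request:
carry_out(linear=[[5,-3,2],[10,0,0],[10,0,0],[0,0,0],[0,0,0]], rot=[[0,0,0],[0,0,0],[0,0,0],[0,0,0],[0,0,0]], grip=[1,1,1,1,1])

```text
clock: 8.42
position: [567.8, -280.6, 107.1]
tcp_rot: [[-0.002, 0.977, 0.213], [0.001, 0.213, -0.977], [-1.0, -0.002, -0.002]]
wrist_force: [0.5, 1.1, -1.6]
gripper_width: 35.0
```

```bash
python3 - <<'E'
from h import *
rel((*rk(5.3,-110),96),-77.7)
p,d=snapshot("wrist");cv2.imwrite("pics/w7.png",p[:,:,::-1])
E
```

```text
pos [ 567.8 -280.6  107.1] yaw -77.7 rack [   4.8 -108.8] q6 2.47 F [ 0.5  1.1 -1.6] w 35.0 t 8.42
turn 0.0 shift [11.1  0.5  1.2]
```

View pics/w7.png

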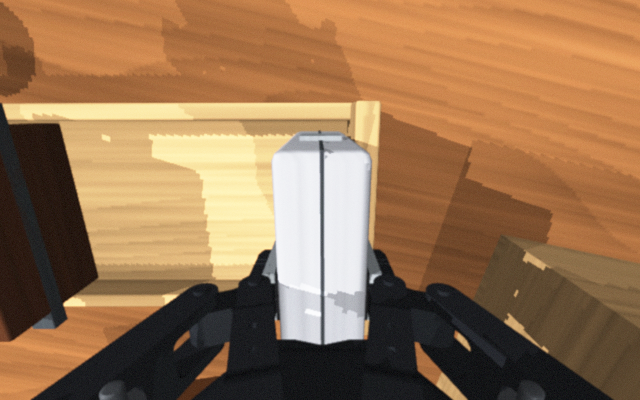

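Case is between the rails, about 2–3 mm off the wall (gap visible at 350,125). Lowering until contact.

Request:
carry_out(linear=[[4,0,0],[3,0,0],[3,0,0],[2,0,0],[0,0,0]], rot=[[0,0,0],[0,0,0],[0,0,0],[0,0,0],[0,0,0]], grip=[1,1,1,1,1])

```text
clock: 8.88
position: [568.4, -280.9, 95.7]
tcp_rot: [[-0.001, 0.977, 0.213], [0.0, 0.213, -0.977], [-1.0, -0.001, -0.001]]
wrist_force: [-0.6, -0.4, -1.5]
gripper_width: 35.8
```

Request:
carry_out(linear=[[1,0,0],[1,0,0],[1,0,0],[0,0,0],[0,0,0]], rot=[[0,0,0],[0,0,0],[0,0,0],[0,0,0],[0,0,0]], grip=[1,1,1,1,1])

```text
clock: 9.3
position: [568.9, -281.2, 94.1]
tcp_rot: [[0.001, 0.977, 0.213], [-0.0, 0.213, -0.977], [-1.0, 0.0, 0.0]]
wrist_force: [-2.8, -0.1, 3.5]
gripper_width: 35.2
```

Contact on the deck at 94 mm, as predicted. Pressing lightly to the wall.

Request:
carry_out(linear=[[0,0,1],[0,0,1],[0,0,1],[0,0,0],[0,0,0]], rot=[[0,0,0],[0,0,0],[0,0,0],[0,0,0],[0,0,0]], grip=[1,1,1,1,1])

```text
clock: 9.72
position: [569.4, -282.8, 94.1]
tcp_rot: [[0.001, 0.977, 0.214], [0.003, 0.214, -0.977], [-1.0, 0.001, -0.002]]
wrist_force: [-2.9, 3.7, 6.1]
gripper_width: 35.5
```

```bash
python3 - <<'E'
from h import *
rel((*rk(5.3,-112),94),-77.7)
E
```

```text
pos [ 569.4 -282.8   94.1] yaw -77.65 rack [   6.  -111.2] q6 2.46 F [-2.9  3.7  6.1] w 35.5 t 9.72
turn 0.001 shift [ 0.1 -0.7  0.8]
```

Request:
carry_out(linear=[[0,0,0],[0,0,0],[0,0,0],[-5,0,0],[-15,0,0]], rot=[[0,0,0],[0,0,0],[0,0,0],[0,0,0],[0,0,0]], grip=[0.45,0.4,0.4,0.4,0.4])

```text
clock: 10.13
position: [567.9, -283.4, 111.3]
tcp_rot: [[-0.004, 0.977, 0.213], [0.002, 0.213, -0.977], [-1.0, -0.004, -0.003]]
wrist_force: [-1.0, -0.4, -0.1]
gripper_width: 51.4
```

Request:
carry_out(linear=[[-30,0,0],[-35,0,0],[-20,0,0],[-10,0,-10],[0,0,-30]], rot=[[0,0,0],[0,0,0],[0,0,0],[0,0,0],[0,0,0]], grip=[0.4,0.4,0.4,0,0])

```text
clock: 10.55
position: [563.5, -248.1, 211.1]
tcp_rot: [[0.007, 0.978, 0.209], [-0.004, 0.209, -0.978], [-1.0, 0.006, 0.006]]
wrist_force: [1.1, -0.4, 0.1]
gripper_width: 73.8
```

```bash
python3 - <<'E'
from h import *
rel((474,358,215),-77.7)
rel((474,358,215),56.5)
q=wcase(rk(0,-112),125,"w8",base=12)
x=(q[:,:2]-RO)@RX;y=(q[:,:2]-RO)@RY;s=(abs(x)<80)&(y<-80)&(y>-140)&(q[:,2]>130)&(q[:,2]<142);print('x',np.percentile(x[s],[1,99]),'y',np.percentile(y[s],[1,99]))
E
```

```text
pos [ 563.5 -248.1  211.1] yaw -77.92 rack [  7.6 -76. ] q6 2.52 F [ 1.1 -0.4  0.1] w 73.8 t 10.55
turn -0.004 shift [  -3.9   41.7 -611.2]
pos [ 563.5 -248.1  211.1] yaw -77.92 rack [  7.6 -76. ] q6 2.52 F [ 1.1 -0.4  0.1] w 73.8 t 10.55
turn -2.346 shift [ -3.9 409.1 456. ]
case 6804 134.8053482011173 ((560.062744140625, -273.7826843261719), (130.3899383544922, 35.98957061767578), 12.783109664916992)
x [-62.92537644  62.3899722 ] y [-117.69622817  -82.80144848]
```

View pics/w8.png

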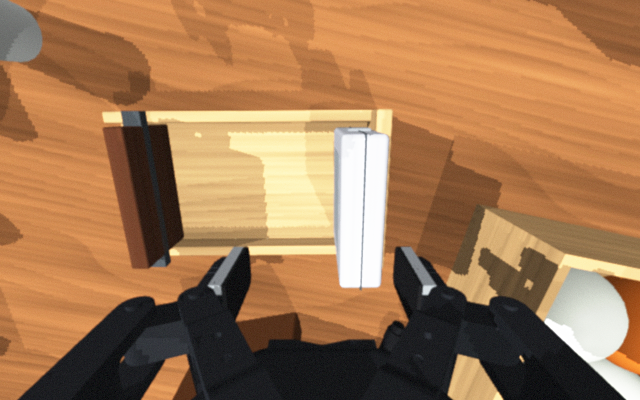

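```bash
cat >> h.py <<'E'
def combo(t,yaw,n):
    p,y,o=pose();e=(np.array(t)-p)
    w=np.ones(n);w[0]=w[-1]=.5;w/=w.sum();r=-(yaw-y)/n
    R=[];P=p.copy()
    for k in range(n):
        c,s=np.cos(np.radians(y)),np.sin(np.radians(y));d=e*w[k]
        R.append([float(round(-d[2])),float(round(-s*d[0]+c*d[1])),float(round(c*d[0]+s*d[1]))]);l=R[-1]
        P=P+[-s*l[1]+c*l[2],c*l[1]+s*l[2],-l[0]];y-=r
    for i in range(0,n,5):print(R[i:i+5])
    print('rot per row',round(np.radians(r),4),'ends',np.round(P,1))
E
python3 - <<'E'
from h import *
combo((474.5,335,215),56.5,20)
E
```

```text
[[0.0, 1.0, -15.0], [0.0, 6.0, -30.0], [0.0, 9.0, -29.0], [0.0, 12.0, -28.0], [0.0, 16.0, -26.0]]
[[0.0, 19.0, -24.0], [0.0, 21.0, -22.0], [0.0, 24.0, -19.0], [0.0, 26.0, -16.0], [0.0, 28.0, -13.0]]
[[0.0, 29.0, -10.0], [0.0, 30.0, -7.0], [0.0, 30.0, -3.0], [0.0, 31.0, 1.0], [0.0, 30.0, 4.0]]
[[0.0, 30.0, 8.0], [0.0, 29.0, 11.0], [0.0, 27.0, 14.0], [0.0, 25.0, 17.0], [0.0, 11.0, 10.0]]
rot per row -0.1171 ends [475.9 334.3 209.5]
```

Request:
carry_out(linear=[[0,1,-15],[0,6,-30],[0,9,-29],[0,12,-28],[0,16,-26]], rot=[[-0.117,0,0],[-0.117,0,0],[-0.117,0,0],[-0.117,0,0],[-0.117,0,0]], grip=[0,0,0,0,0])

```text
clock: 11.02
position: [539.7, -107.5, 207.3]
tcp_rot: [[-0.002, 0.693, 0.721], [0.001, 0.721, -0.693], [-1.0, -0.001, -0.002]]
wrist_force: [0.2, 0.4, -0.3]
gripper_width: 85.5
```

Request:
carry_out(linear=[[0,19,-24],[0,21,-22],[0,24,-19],[0,26,-16],[0,28,-13]], rot=[[-0.117,0,0],[-0.117,0,0],[-0.117,0,0],[-0.117,0,0],[-0.117,0,0]], grip=[0,0,0,0,0])

```text
clock: 11.43
position: [518.8, 44.0, 207.4]
tcp_rot: [[-0.002, 0.179, 0.984], [0.0, 0.984, -0.179], [-1.0, -0.0, -0.002]]
wrist_force: [-0.4, -0.3, 0.6]
gripper_width: 85.3
```

Request:
carry_out(linear=[[0,29,-10],[0,30,-7],[0,30,-3],[0,31,1],[0,30,4]], rot=[[-0.117,0,0],[-0.117,0,0],[-0.117,0,0],[-0.117,0,0],[-0.117,0,0]], grip=[0,0,0,0,0])

```text
clock: 11.85
position: [496.4, 195.0, 207.4]
tcp_rot: [[-0.002, -0.394, 0.919], [-0.0, 0.919, 0.394], [-1.0, 0.0, -0.002]]
wrist_force: [-0.3, -0.1, -0.2]
gripper_width: 85.4
```

Request:
carry_out(linear=[[0,30,8],[0,29,11],[0,20,14],[0,10,10],[0,0,0]], rot=[[-0.117,0,0],[-0.117,0,0],[-0.117,0,0],[-0.117,0,0],[-0.117,0,0]], grip=[0,0,0,0,0])

```text
clock: 12.27
position: [487.7, 296.6, 207.1]
tcp_rot: [[-0.001, -0.838, 0.545], [0.001, 0.545, 0.838], [-1.0, 0.002, -0.0]]
wrist_force: [0.8, 0.9, -0.1]
gripper_width: 85.4
```

Request:
carry_out(linear=[[0,0,0],[0,0,0],[0,0,0],[0,0,0],[0,0,0]], rot=[[0,0,0],[0,0,0],[0,0,0],[0,0,0],[0,0,0]], grip=[0,0,0,0,0])

```text
clock: 12.68
position: [488.9, 292.8, 208.3]
tcp_rot: [[-0.0, -0.832, 0.555], [-0.0, 0.555, 0.832], [-1.0, 0.0, -0.0]]
wrist_force: [0.1, -0.1, 0.8]
gripper_width: 85.5
```

```bash
python3 - <<'E'
from h import *
rel((474.5,357.5,60),56.5)
wcase((474.5,357.5),100,"w9")
p,d=snapshot("top");cv2.imwrite("pics/t9.png",p[:,:,::-1])
W=cloud(calibration("top"),d);q=W.reshape(-1,3);q=q[~np.isnan(q[:,0])];s=(np.hypot(*(q[:,:2]-rk(0,-112)).T)<90)&(abs(q[:,2]-137)<6)
x=(q[:,:2]-RO)@RX;y=(q[:,:2]-RO)@RY;print('large top cam',np.percentile(x[s],[1,99]),np.percentile(y[s],[1,99]))
s=(abs(x)<90)&(y<-80)&(y>-170)&(abs(q[:,2]-71)<5);print('wall',np.percentile(y[s],[1,99]))
E
```

```text
pos [488.9 292.8 208.3] yaw 56.27 rack [ 49.9 468.3] q6 1.13 F [ 0.1 -0.1  0.8] w 85.5 t 12.68
turn -0.004 shift [148.3  47.7  46. ]
case 5041 99.75413930579576 ((473.38531494140625, 358.6227722167969), (32.30950164794922, 115.55523681640625), 56.0146369934082)
large top cam [-61.18027209  65.13255814] [-123.81025384  -89.13689247]
wall [-139.79418869  -87.81004372]
```

View pics/w9.png

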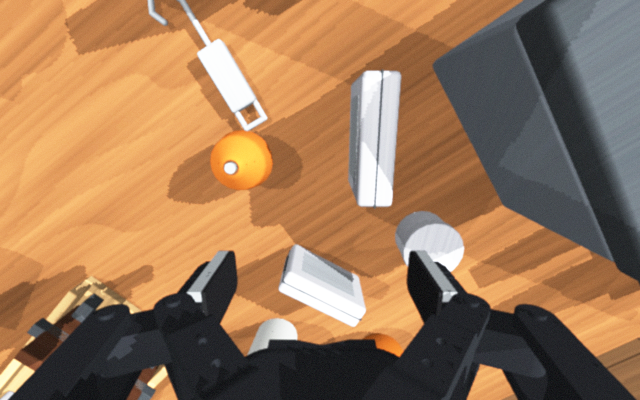

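View pics/t9.png

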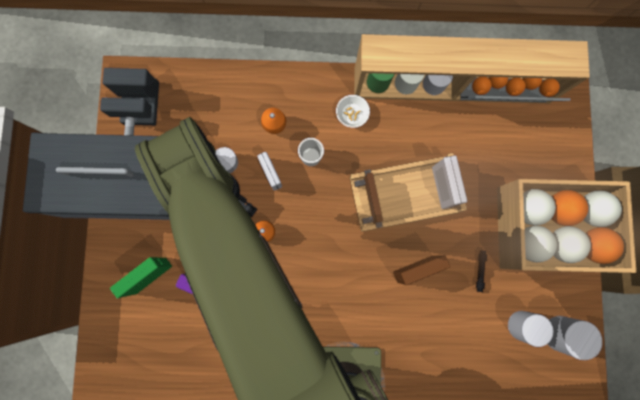

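The wrist view shows the medium case at (377,140), a dark toolbox to its right and the tin at (430,240). Checking clearance to the toolbox before lowering.

```bash
python3 - <<'E'
from h import *
z=np.load("pics/top0.npz");W=cloud(calibration("top"),z['d']);q=W.reshape(-1,3);q=q[~np.isnan(q[:,0])]
c=np.array([473.6,361.5]);a=np.radians(56);n=np.array([np.cos(a),np.sin(a)]);l=np.array([-n[1],n[0]])
d=q[:,:2]-c;u=d@n;v=d@l
for w in (15,45,70):
    s=(abs(v)<w)&(u>25)&(u<250)&(q[:,2]>30);print(w,'+n obstacles from',np.sort(u[s])[:3],'z',np.percentile(q[s,2],[5,95]) if s.any() else '')
    s=(abs(v)<w)&(u<-25)&(u>-150)&(q[:,2]>30);print(w,'-n',np.sort(-u[s])[:3])
s=(q[:,1]>420)&(q[:,1]<800)&(q[:,0]>400)&(q[:,0]<600)&(q[:,2]>40);print('box y',np.percentile(q[s,1],[.5,5]),'z',np.percentile(q[s,2],[5,50,99]))
rel((473.6,358.3,56),56.0)
E
```

```text
15 +n obstacles from [108.16623808 108.68889238 109.12901299] z [ 61.28759192 181.97866642]
15 -n [107.05756814 107.63543587 110.44278481]
45 +n obstacles from [86.40022797 88.18283013 88.69545753] z [ 62.68540513 182.17356165]
45 -n [105.13841678 106.35369793 106.63847514]
70 +n obstacles from [70.84013795 71.48743228 71.54176122] z [ 61.89583484 183.30091423]
70 -n [105.13841678 106.35369793 106.63847514]
box y [458.57079983 461.36823575] z [ 89.99647555 178.74558021 221.19916096]
pos [489.  293.  208.4] yaw 56.3 rack [ 50.1 468.4] q6 1.13 F [0.3 0.4 0.5] w 85.0 t 12.78
turn 0.005 shift [152.4  49.3  45.5]
```

Request:
carry_out(linear=[[0,24,22],[0,25,23],[25,0,0],[25,0,0],[0,0,0]], rot=[[0.005,0,0],[0,0,0],[0,0,0],[0,0,0],[0,0,0]], grip=[0,0,0,0,0])

```text
clock: 13.2
position: [470.4, 356.4, 153.8]
tcp_rot: [[-0.007, -0.83, 0.558], [-0.005, 0.558, 0.83], [-1.0, 0.003, -0.008]]
wrist_force: [-1.9, -0.6, -0.3]
gripper_width: 85.6
```

Request:
carry_out(linear=[[10,0,0],[0,0,0],[0,0,0],[0,0,0],[0,0,0]], rot=[[0,0,0],[0,0,0],[0,0,0],[0,0,0],[0,0,0]], grip=[0,0,0,0,0])

```text
clock: 13.62
position: [474.1, 358.3, 149.6]
tcp_rot: [[0.002, -0.83, 0.558], [0.001, 0.558, 0.83], [-1.0, -0.001, 0.002]]
wrist_force: [-0.1, -0.6, -0.1]
gripper_width: 85.7
```

```bash
python3 - <<'E'
from h import *
rel((473.6,358.3,56),56.0)
wcase((473.5,358.5),100,"w10")
E
```

```text
pos [474.1 358.3 149.6] yaw 56.06 rack [ 49.4 535.5] q6 1.24 F [-0.1 -0.6 -0.1] w 85.7 t 13.62
turn 0.001 shift [93.6  0.4 -0.3]
case 6763 99.609486574551 ((473.0095520019531, 358.67816162109375), (32.08013916015625, 115.4493408203125), 56.036521911621094)
```

View pics/w10.png

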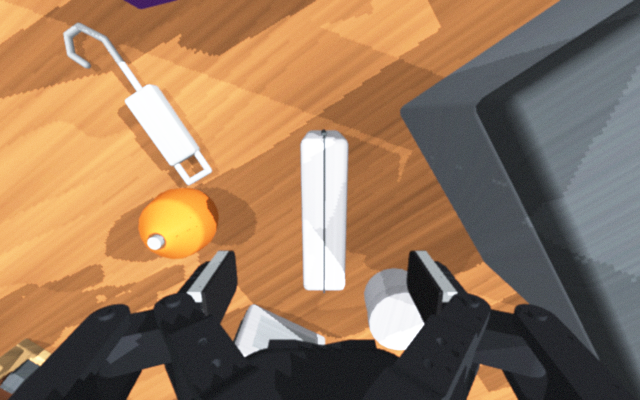

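Centred and settled, with the toolbox well clear to the right. Descending and gripping.

Request:
carry_out(linear=[[20,1,0],[30,0,0],[30,0,0],[14,0,0],[0,0,0]], rot=[[0,0,0],[0,0,0],[0,0,0],[0,0,0],[0,0,0]], grip=[0,0,0,0,0])

```text
clock: 14.08
position: [470.2, 356.8, 51.2]
tcp_rot: [[-0.005, -0.83, 0.558], [-0.004, 0.558, 0.83], [-1.0, 0.002, -0.006]]
wrist_force: [-0.5, -1.1, -0.4]
gripper_width: 85.2
```

Request:
carry_out(linear=[[0,0,0],[0,0,0],[0,0,0],[0,0,0],[0,0,0]], rot=[[0,0,0],[0,0,0],[0,0,0],[0,0,0],[0,0,0]], grip=[0.5,1,1,1,1])

```text
clock: 14.5
position: [473.6, 359.6, 56.0]
tcp_rot: [[0.003, -0.83, 0.558], [0.002, 0.558, 0.83], [-1.0, -0.001, 0.003]]
wrist_force: [-0.4, -0.1, 4.0]
gripper_width: 31.2
```

Request:
carry_out(linear=[[0,0,0],[-15,0,0],[-30,0,0],[-30,0,0],[-30,0,0]], rot=[[0,0,0],[0,0,0],[0,0,0],[0,0,0],[0,0,0]], grip=[1,1,1,1,1])

```text
clock: 14.92
position: [471.3, 357.7, 159.4]
tcp_rot: [[-0.002, -0.83, 0.558], [-0.002, 0.558, 0.83], [-1.0, 0.001, -0.003]]
wrist_force: [0.2, 0.5, -2.5]
gripper_width: 31.2
```

Request:
carry_out(linear=[[-30,0,0],[-15,0,0],[0,0,0],[0,0,0],[0,0,0]], rot=[[0,0,0],[0,0,0],[0,0,0],[0,0,0],[0,0,0]], grip=[1,1,1,1,1])

```text
clock: 15.33
position: [471.3, 357.8, 202.4]
tcp_rot: [[-0.003, -0.83, 0.558], [-0.002, 0.558, 0.83], [-1.0, 0.001, -0.003]]
wrist_force: [-0.4, -0.5, -3.6]
gripper_width: 31.6
```

```bash
python3 - <<'E'
from h import *
rel((473.6,358.3,56),56.0)
inhand(115,32,"w11",-45)
# rack y target: large inner face at -94; finger ~15+5 clearance -> case near face at -70, centre -54
combo((*rk(0,-40),206),102.3,20)
E
```

```text
pos [471.3 357.8 202.4] yaw 56.09 rack [ 46.6 535.5] q6 1.24 F [-0.4 -0.5 -3.6] w 31.6 t 15.33
turn 0.002 shift [146.4  -1.6   1.7]
top at tool x -43.5059694535542 y far [-15.3897624   56.92982185] z [-17.96184735  16.92130059]
centre offset tool y ~ -0.5701781454393924
edge slopes deg -4.751957774242081 3.497727772125375
[[0.0, -10.0, -11.0], [0.0, -19.0, -24.0], [0.0, -18.0, -24.0], [0.0, -17.0, -25.0], [0.0, -16.0, -26.0]]
[[0.0, -15.0, -26.0], [0.0, -14.0, -27.0], [0.0, -13.0, -27.0], [0.0, -12.0, -28.0], [0.0, -11.0, -28.0]]
[[0.0, -10.0, -29.0], [0.0, -8.0, -29.0], [0.0, -7.0, -29.0], [0.0, -6.0, -30.0], [0.0, -5.0, -30.0]]
[[0.0, -4.0, -30.0], [0.0, -2.0, -30.0], [0.0, -1.0, -30.0], [0.0, 0.0, -30.0], [0.0, 1.0, -15.0]]
rot per row -0.0403 ends [ 546.3 -211.6  201.9]
```

View pics/w11.png

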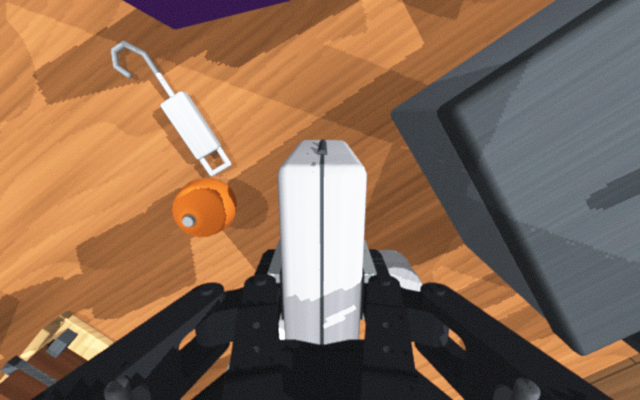

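Medium gripped (31.6 mm). I'll place it well clear of the large case, at about rack y = -36, so the gripper knuckles pass it; the stop will close the gap later.

Request:
carry_out(linear=[[0,-10,-11],[0,-19,-24],[0,-18,-24],[0,-17,-25],[0,-16,-26]], rot=[[-0.04,0,0],[-0.04,0,0],[-0.04,0,0],[-0.04,0,0],[-0.04,0,0]], grip=[1,1,1,1,1])

```text
clock: 15.8
position: [488.2, 221.7, 202.0]
tcp_rot: [[-0.004, -0.925, 0.379], [-0.002, 0.379, 0.925], [-1.0, 0.003, -0.003]]
wrist_force: [0.7, 0.0, -2.5]
gripper_width: 31.6
```

Request:
carry_out(linear=[[0,-15,-26],[0,-14,-27],[0,-13,-27],[0,-12,-28],[0,-11,-28]], rot=[[-0.04,0,0],[-0.04,0,0],[-0.04,0,0],[-0.04,0,0],[-0.04,0,0]], grip=[1,1,1,1,1])

```text
clock: 16.22
position: [508.2, 72.2, 202.3]
tcp_rot: [[-0.004, -0.982, 0.189], [-0.001, 0.189, 0.982], [-1.0, 0.004, -0.001]]
wrist_force: [0.3, 0.2, -2.9]
gripper_width: 31.3
```

Request:
carry_out(linear=[[0,-10,-29],[0,-8,-29],[0,-7,-29],[0,-6,-30],[0,-5,-30]], rot=[[-0.04,0,0],[-0.04,0,0],[-0.04,0,0],[-0.04,0,0],[-0.04,0,0]], grip=[1,1,1,1,1])

```text
clock: 16.63
position: [527.7, -77.8, 202.2]
tcp_rot: [[-0.004, -1.0, -0.01], [0.001, -0.01, 1.0], [-1.0, 0.004, 0.001]]
wrist_force: [0.3, 0.1, -3.6]
gripper_width: 31.2
```

Request:
carry_out(linear=[[0,-4,-30],[0,-2,-30],[0,-1,-20],[0,0,-10],[0,0,0]], rot=[[-0.04,0,0],[-0.04,0,0],[-0.04,0,0],[-0.04,0,0],[-0.04,0,0]], grip=[1,1,1,1,1])

```text
clock: 17.05
position: [539.9, -168.5, 201.9]
tcp_rot: [[-0.004, -0.979, -0.205], [-0.0, -0.205, 0.979], [-1.0, 0.004, 0.001]]
wrist_force: [-0.1, 0.6, -2.5]
gripper_width: 31.3
```

Request:
carry_out(linear=[[0,0,0],[0,0,0],[0,0,0],[0,0,0],[0,0,0]], rot=[[0,0,0],[0,0,0],[0,0,0],[0,0,0],[0,0,0]], grip=[1,1,1,1,1])

```text
clock: 17.47
position: [540.7, -165.5, 204.1]
tcp_rot: [[-0.0, -0.978, -0.207], [0.0, -0.207, 0.978], [-1.0, 0.0, 0.0]]
wrist_force: [0.2, -0.3, -3.0]
gripper_width: 31.3
```

```bash
python3 - <<'E'
from h import *
rel((*rk(0,-36),68),102.3)
inhand(115,32,"w12",-45)
E
```

```text
pos [ 540.7 -165.5  204.1] yaw 101.96 rack [2.9 9.5] q6 -0.51 F [ 0.2 -0.3 -3. ] w 31.3 t 17.47
turn -0.006 shift [136.1   2.9 -45.5]
top at tool x -44.03670497636199 y far [-14.37425665  57.90328846] z [-18.21052348  16.77601203]
centre offset tool y ~ 0.4032884566258019
edge slopes deg -5.408550613961735 3.7442851867180442
```

View pics/w12.png

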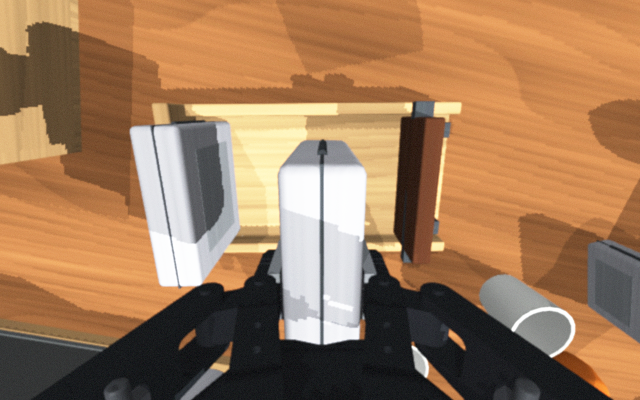

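Request:
carry_out(linear=[[0,3,-20],[10,0,-25],[30,0,0],[30,0,0],[20,0,0]], rot=[[-0.006,0,0],[0,0,0],[0,0,0],[0,0,0],[0,0,0]], grip=[1,1,1,1,1])

```text
clock: 17.93
position: [546.5, -210.5, 112.1]
tcp_rot: [[-0.002, -0.977, -0.212], [0.001, -0.212, 0.977], [-1.0, 0.002, 0.001]]
wrist_force: [-0.8, 0.6, -4.6]
gripper_width: 31.4
```

Request:
carry_out(linear=[[10,0,0],[0,0,0],[0,0,0],[0,0,0],[0,0,0]], rot=[[0,0,0],[0,0,0],[0,0,0],[0,0,0],[0,0,0]], grip=[1,1,1,1,1])

```text
clock: 18.35
position: [549.0, -211.1, 106.3]
tcp_rot: [[0.004, -0.977, -0.213], [-0.001, -0.213, 0.977], [-1.0, -0.003, -0.002]]
wrist_force: [-0.4, 1.0, -3.4]
gripper_width: 31.5
```

```bash
python3 - <<'E'
from h import *
rel((*rk(0,-36),68),102.3)
p,d=snapshot("wrist");cv2.imwrite("pics/w13.png",p[:,:,::-1])
E
```

```text
pos [ 549.  -211.1  106.3] yaw 102.29 rack [  1.3 -36.8] q6 -0.58 F [-0.4  1.  -3.4] w 31.5 t 18.35
turn -0.0 shift [38.3  1.3  0.8]
```

View pics/w13.png

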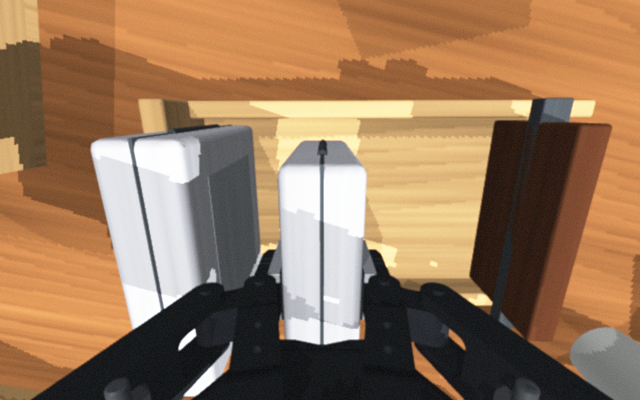

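Knuckles come near the large case's top, so I'll shift 8 mm away before lowering.

Request:
carry_out(linear=[[0,1,8],[10,0,0],[15,0,0],[8,0,0],[0,0,0]], rot=[[0,0,0],[0,0,0],[0,0,0],[0,0,0],[0,0,0]], grip=[1,1,1,1,1])

```text
clock: 18.82
position: [542.6, -202.1, 68.9]
tcp_rot: [[-0.004, -0.977, -0.213], [0.002, -0.213, 0.977], [-1.0, 0.004, 0.003]]
wrist_force: [0.3, 0.3, -3.4]
gripper_width: 31.4
```

Request:
carry_out(linear=[[2,0,0],[1.5,0,0],[1.5,0,0],[1,0,0],[0,0,0]], rot=[[0,0,0],[0,0,0],[0,0,0],[0,0,0],[0,0,0]], grip=[1,1,1,1,1])

```text
clock: 19.23
position: [545.0, -203.1, 67.9]
tcp_rot: [[0.002, -0.977, -0.213], [-0.0, -0.213, 0.977], [-1.0, -0.002, -0.001]]
wrist_force: [-3.7, 1.3, 10.4]
gripper_width: 31.3
```

On the deck (contact at 67.9, expected 68). Releasing and lifting.

Request:
carry_out(linear=[[-1,0,0],[0,0,0],[0,0,0],[0,0,0],[-15,0,0]], rot=[[0,0,0],[0,0,0],[0,0,0],[0,0,0],[0,0,0]], grip=[1,0.45,0.45,0.45,0.45])

```text
clock: 19.65
position: [543.0, -202.5, 79.0]
tcp_rot: [[-0.004, -0.977, -0.213], [0.002, -0.213, 0.977], [-1.0, 0.004, 0.002]]
wrist_force: [-0.2, -0.5, 0.4]
gripper_width: 46.8
```

Request:
carry_out(linear=[[-30,0,0],[-35,0,0],[-35,0,0],[-20,0,0],[0,0,0]], rot=[[0,0,0],[0,0,0],[0,0,0],[0,0,0],[0,0,0]], grip=[0.45,0.45,0.45,0.45,0.4])

```text
clock: 20.07
position: [548.2, -204.4, 207.0]
tcp_rot: [[0.01, -0.977, -0.212], [-0.004, -0.213, 0.977], [-1.0, -0.009, -0.006]]
wrist_force: [0.0, -0.7, 0.7]
gripper_width: 51.1
```

```bash
python3 - <<'E'
from h import *
q=wcase(rk(0,-26),100,"w14",base=12)
x=(q[:,:2]-RO)@RX;y=(q[:,:2]-RO)@RY;s=(abs(x)<80)&(y<-60)&(y>-140)&(abs(q[:,2]-137)<5);print('large x',np.percentile(x[s],[1,99]),'y',np.percentile(y[s],[1,99]))
s=(abs(x)<80)&(y<10)&(y>-60)&(abs(q[:,2]-112)<5);print('med x',np.percentile(x[s],[1,99]),'y',np.percentile(y[s],[1,99]))
s=(abs(x)<80)&(y<140)&(y>70)&(abs(q[:,2]-93)<5);print('stop',np.percentile(y[s],[1,99]))
rel((593,221.5,200),116.5);combo((593,200,200),116.5,15)
E
```

```text
case 4977 109.10959041641757 ((547.7504272460938, -226.88046264648438), (114.9200439453125, 79.5105972290039), 12.20856761932373)
large x [-64.33259072  57.49888635] y [-125.56771797  -92.18406697]
med x [-58.44891663  51.78062379] y [-42.9610743  -13.16038023]
stop [ 95.93505608 113.46991798]
pos [ 547.  -203.9  204.3] yaw 102.27 rack [  0.8 -29.4] q6 -0.57 F [ 0.3 -0.1  0.3] w 51.3 t 20.12
turn -0.248 shift [   4.3 -231.   360.2]
[[0.0, -5.0, 14.0], [0.0, -10.0, 27.0], [0.0, -10.0, 27.0], [0.0, -11.0, 27.0], [0.0, -11.0, 27.0]]
[[0.0, -12.0, 27.0], [0.0, -12.0, 26.0], [0.0, -12.0, 26.0], [0.0, -13.0, 26.0], [0.0, -13.0, 26.0]]
[[0.0, -14.0, 26.0], [0.0, -14.0, 25.0], [0.0, -15.0, 25.0], [0.0, -15.0, 25.0], [0.0, -8.0, 12.0]]
rot per row -0.0166 ends [594.  199.9 204.3]
```

View pics/w14.png

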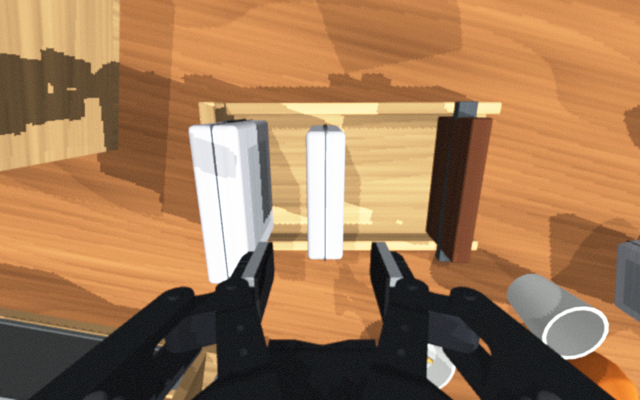

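Both cases stand square in the rack: large at (230,200), medium at (325,190). The stop is open at (460,190). Now the small case.

Request:
carry_out(linear=[[0,-5,14],[0,-10,27],[0,-10,27],[0,-11,27],[0,-11,27]], rot=[[-0.017,0,0],[-0.017,0,0],[-0.017,0,0],[-0.017,0,0],[-0.016,0,0]], grip=[0.2,0.2,0.2,0.2,0.2])

```text
clock: 20.53
position: [559.0, -72.0, 199.5]
tcp_rot: [[-0.003, -0.956, -0.294], [0.0, -0.294, 0.956], [-1.0, 0.002, 0.001]]
wrist_force: [0.3, 0.3, 0.0]
gripper_width: 68.2
```

Request:
carry_out(linear=[[0,-12,27],[0,-12,26],[0,-12,26],[0,-13,26],[0,-13,26]], rot=[[-0.017,0,0],[-0.017,0,0],[-0.017,0,0],[-0.016,0,0],[-0.016,0,0]], grip=[0.2,0.2,0.2,0.2,0.2])

```text
clock: 20.95
position: [574.9, 72.2, 199.4]
tcp_rot: [[-0.003, -0.928, -0.373], [-0.0, -0.373, 0.928], [-1.0, 0.003, 0.001]]
wrist_force: [-0.1, -0.0, 0.9]
gripper_width: 68.0
```

Request:
carry_out(linear=[[0,-14,26],[0,-14,25],[0,-15,25],[0,-15,20],[0,0,0]], rot=[[-0.017,0,0],[-0.017,0,0],[-0.017,0,0],[-0.016,0,0],[-0.016,0,0]], grip=[0.2,0.2,0.2,0.2,0.2])

```text
clock: 21.37
position: [591.2, 186.5, 199.1]
tcp_rot: [[-0.002, -0.892, -0.453], [0.002, -0.453, 0.892], [-1.0, 0.001, 0.002]]
wrist_force: [0.4, -0.1, -0.1]
gripper_width: 68.6
```

Request:
carry_out(linear=[[15,0,0],[20,0,0],[15,0,0],[0,0,0],[0,0,0]], rot=[[0,0,0],[0,0,0],[0,0,0],[0,0,0],[0,0,0]], grip=[0.2,0.2,0.2,0.2,0.2])

```text
clock: 21.78
position: [589.6, 181.2, 149.3]
tcp_rot: [[-0.004, -0.894, -0.447], [-0.001, -0.447, 0.894], [-1.0, 0.004, 0.001]]
wrist_force: [-0.3, -0.1, 1.2]
gripper_width: 68.5
```

```bash
python3 - <<'E'
from h import *
rel((593,221.5,35),116.5)
wcase((593,221.5),75,"w15",r=62)
E
```

```text
pos [589.6 181.2 149.3] yaw 116.58 rack [124.5 337.8] q6 -0.17 F [-0.3 -0.1  1.2] w 68.5 t 21.78
turn 0.001 shift [114.3 -21.   34.5]
case 3900 76.01447207815619 ((593.266357421875, 222.3458709716797), (100.50606536865234, 28.270706176757812), 26.54745864868164)
```

View pics/w15.png

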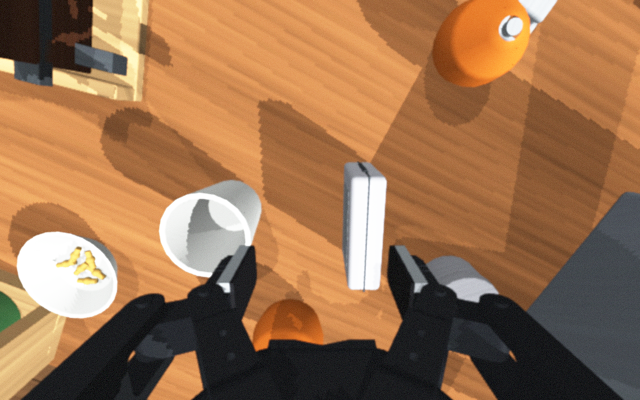

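Request:
carry_out(linear=[[0,-11,17],[0,-10.5,18],[20,0,0],[0,0,0],[0,0,0]], rot=[[0,0,0],[0,0,0],[0,0,0],[0,0,0],[0,0,0]], grip=[0.2,0.2,0.2,0.2,0.2])

```text
clock: 22.25
position: [594.1, 222.6, 131.3]
tcp_rot: [[-0.001, -0.894, -0.448], [-0.001, -0.448, 0.894], [-1.0, 0.002, -0.0]]
wrist_force: [0.2, -1.1, -0.0]
gripper_width: 68.4
```

```bash
python3 - <<'E'
from h import *
rel((593.3,222.4,35),116.5)
wcase((593,221.5),75,"w16",r=62)
E
```

```text
pos [594.1 222.6 131.3] yaw 116.6 rack [137.7 377.3] q6 -0.11 F [ 0.2 -1.1 -0. ] w 68.4 t 22.25
turn 0.002 shift [96.3  0.8  0.2]
case 4818 75.33285609685603 ((592.5914916992188, 221.92828369140625), (100.36814880371094, 28.071203231811523), 26.4532527923584)
```

View pics/w16.png

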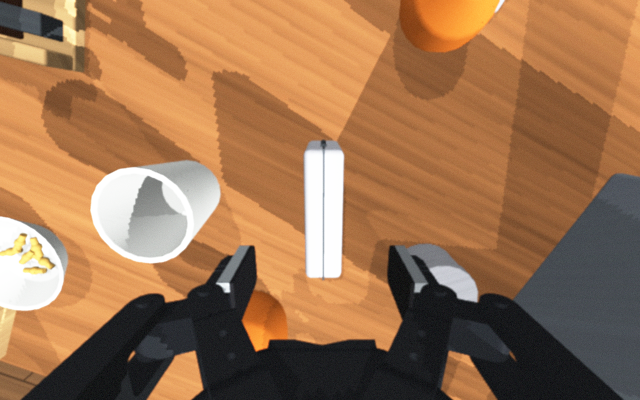

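Small case centred; cup edge is about 40 mm beyond the finger. Descending.

Request:
carry_out(linear=[[20,1,0],[30,0,0],[30,0,0],[15,0,0],[0,0,0]], rot=[[0,0,0],[0,0,0],[0,0,0],[0,0,0],[0,0,0]], grip=[0.2,0.2,0.2,0.2,0.2])

```text
clock: 22.72
position: [591.3, 220.8, 33.5]
tcp_rot: [[-0.006, -0.895, -0.447], [-0.002, -0.447, 0.895], [-1.0, 0.006, 0.001]]
wrist_force: [-1.1, -0.5, -0.0]
gripper_width: 68.4
```

Request:
carry_out(linear=[[0,0,0],[0,0,0],[0,0,0],[0,0,0],[0,0,0]], rot=[[0,0,0],[0,0,0],[0,0,0],[0,0,0],[0,0,0]], grip=[0.4,1,1,1,1])

```text
clock: 23.13
position: [595.6, 223.1, 38.6]
tcp_rot: [[0.004, -0.894, -0.448], [0.001, -0.448, 0.894], [-1.0, -0.004, -0.001]]
wrist_force: [-0.7, 0.1, 6.5]
gripper_width: 28.0
```

Request:
carry_out(linear=[[0,0,0],[-15,0,0],[-30,0,0],[-30,0,0],[-30,0,0]], rot=[[0,0,0],[0,0,0],[0,0,0],[0,0,0],[0,0,0]], grip=[1,1,1,1,1])

```text
clock: 23.55
position: [593.1, 222.3, 142.2]
tcp_rot: [[-0.001, -0.894, -0.448], [-0.001, -0.448, 0.894], [-1.0, 0.001, 0.0]]
wrist_force: [0.9, -0.1, -1.7]
gripper_width: 27.1
```

Request:
carry_out(linear=[[-30,0,0],[-15,0,0],[0,0,0],[0,0,0],[0,0,0]], rot=[[0,0,0],[0,0,0],[0,0,0],[0,0,0],[0,0,0]], grip=[1,1,1,1,1])

```text
clock: 23.97
position: [592.8, 222.1, 184.8]
tcp_rot: [[-0.002, -0.894, -0.448], [-0.001, -0.448, 0.894], [-1.0, 0.003, 0.0]]
wrist_force: [-0.0, 0.3, -1.1]
gripper_width: 27.4
```

```bash
python3 - <<'E'
from h import *
rel((593.3,222.4,35),116.5)
inhand(100,28,"w17",-40)
rel((*rk(0,42),49),102.3)
combo((*rk(0,42),185),102.3,10)
E
```

```text
pos [592.8 222.1 184.8] yaw 116.6 rack [136.4 377.1] q6 -0.11 F [-0.   0.3 -1.1] w 27.4 t 23.97
turn 0.002 shift [149.8  -0.6   0. ]
top at tool x -35.72684999969329 y far [-21.2140671   52.50585176] z [-15.77183957  14.97493337]
centre offset tool y ~ 2.5058517578455124
edge slopes deg -5.780743408826409 5.6404774326375335
pos [592.5 222.  184.2] yaw 116.6 rack [136.1 377.1] q6 -0.11 F [-0.7 -0.3 -1.5] w 27.5 t 24.02
turn 0.25 shift [ 135.2  136.1 -335.1]
[[0.0, 12.0, -16.0], [0.0, 23.0, -33.0], [0.0, 22.0, -33.0], [0.0, 21.0, -34.0], [0.0, 21.0, -35.0]]
[[0.0, 20.0, -35.0], [0.0, 19.0, -36.0], [0.0, 18.0, -36.0], [0.0, 17.0, -36.0], [0.0, 8.0, -18.0]]
rot per row 0.025 ends [ 530.  -134.   184.2]
```

View pics/w17.png

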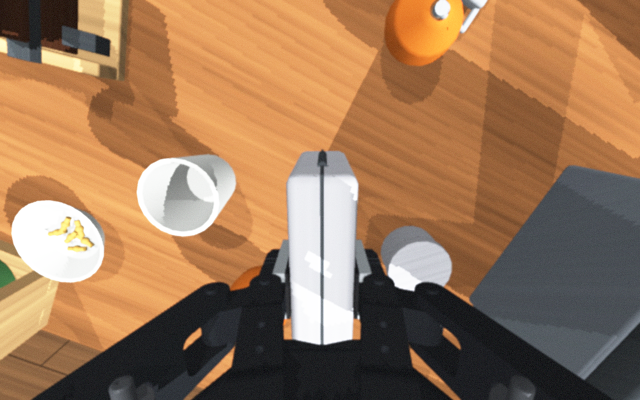

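Small case gripped (27.4 mm) and clear of the table. Carrying it to the rack.

Request:
carry_out(linear=[[0,12,-16],[0,20,-30],[0,20,-30],[0,20,-30],[0,19,-32]], rot=[[0.025,0,0],[0.025,0,0],[0.025,0,0],[0.025,0,0],[0.025,0,0]], grip=[1,1,1,1,1])

```text
clock: 24.43
position: [563.2, 58.4, 184.1]
tcp_rot: [[-0.004, -0.943, -0.333], [-0.0, -0.333, 0.943], [-1.0, 0.004, 0.001]]
wrist_force: [0.3, 0.0, -1.6]
gripper_width: 27.6
```

Request:
carry_out(linear=[[0,19,-32],[0,18,-33],[0,17,-33],[0,16,-33],[0,14,-30]], rot=[[0.025,0,0],[0.025,0,0],[0.025,0,0],[0.025,0,0],[0.025,0,0]], grip=[1,1,1,1,1])

```text
clock: 24.85
position: [528.8, -120.5, 184.4]
tcp_rot: [[-0.004, -0.978, -0.211], [0.0, -0.211, 0.978], [-1.0, 0.003, 0.001]]
wrist_force: [-0.8, -0.7, -1.7]
gripper_width: 27.3
```

Request:
carry_out(linear=[[0,5,-20],[0,0,-5],[0,0,0],[0,0,0],[0,0,0]], rot=[[0,0,0],[0,0,0],[0,0,0],[0,0,0],[0,0,0]], grip=[1,1,1,1,1])

```text
clock: 25.27
position: [530.9, -142.9, 185.5]
tcp_rot: [[-0.002, -0.977, -0.214], [0.001, -0.214, 0.977], [-1.0, 0.001, 0.001]]
wrist_force: [-0.9, 0.3, -1.5]
gripper_width: 27.6
```

```bash
python3 - <<'E'
from h import *
rel((*rk(0,42),49),102.3)
p,d=snapshot("wrist");cv2.imwrite("pics/w18.png",p[:,:,::-1])
E
```

```text
pos [ 530.9 -142.9  185.5] yaw 102.35 rack [-1.9 33.6] q6 -0.48 F [-0.9  0.3 -1.5] w 27.6 t 25.27
turn 0.001 shift [136.5  -1.9   8.4]
```

View pics/w18.png

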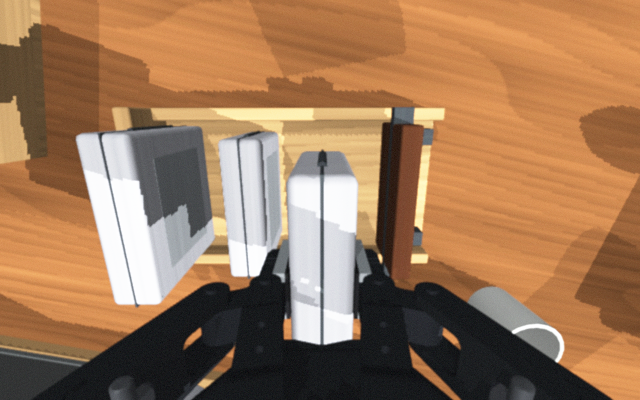

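The small case is above the free slot, with medium at (250,200) and the stop at (400,195). Shift and lower.

Request:
carry_out(linear=[[0,-2,8],[30,0,0],[30,0,0],[20,0,0],[10,0,0]], rot=[[0,0,0],[0,0,0],[0,0,0],[0,0,0],[0,0,0]], grip=[1,1,1,1,1])

```text
clock: 25.73
position: [529.5, -133.8, 93.6]
tcp_rot: [[-0.005, -0.977, -0.215], [0.002, -0.215, 0.977], [-1.0, 0.004, 0.003]]
wrist_force: [-1.2, 0.1, -2.2]
gripper_width: 27.0
```

Request:
carry_out(linear=[[0,0,0],[0,0,0],[0,0,0],[0,0,0],[0,0,0]], rot=[[0,0,0],[0,0,0],[0,0,0],[0,0,0],[0,0,0]], grip=[1,1,1,1,1])

```text
clock: 26.15
position: [532.7, -136.2, 97.8]
tcp_rot: [[0.003, -0.977, -0.213], [-0.001, -0.213, 0.977], [-1.0, -0.003, -0.001]]
wrist_force: [-0.0, -0.1, -1.6]
gripper_width: 27.3
```

```bash
python3 - <<'E'
from h import *
rel((*rk(0,42),50),102.3)
p,d=snapshot("wrist");cv2.imwrite("pics/w19.png",p[:,:,::-1])
p,d=snapshot("side");cv2.imwrite("pics/s19.png",cv2.resize(p[60:260,230:450,::-1],None,fx=3.5,fy=3))
E
```

```text
pos [ 532.7 -136.2   97.8] yaw 102.28 rack [ 1.3 39.8] q6 -0.46 F [-0.  -0.1 -1.6] w 27.3 t 26.15
turn -0.0 shift [47.8  1.3  2.2]
```

View pics/w19.png

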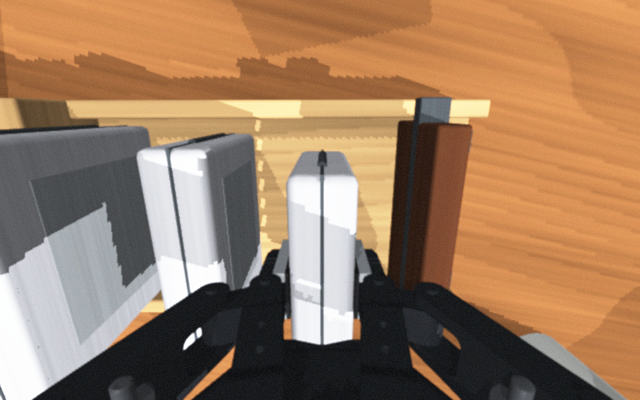

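View pics/s19.png

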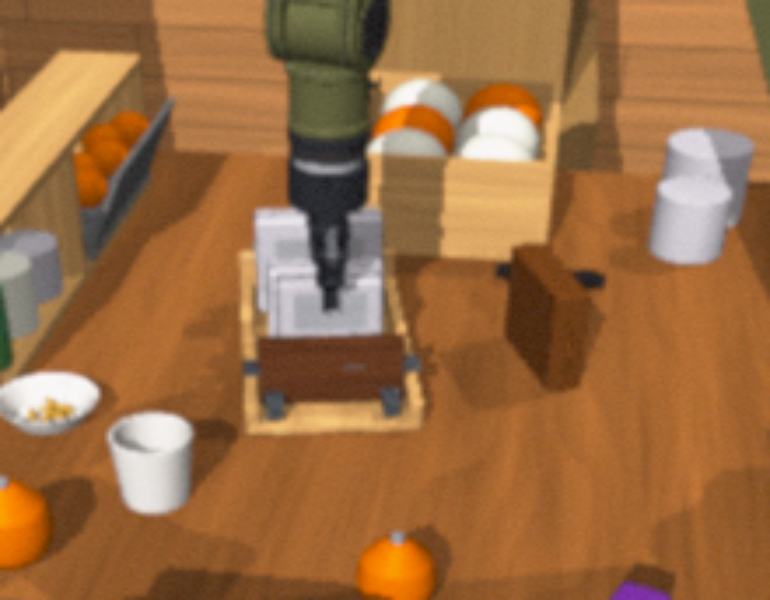

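Knuckles are at most ±48 mm from centre, and I have about 53 mm each side. Lowering.

Request:
carry_out(linear=[[10,1,2],[15,0,0],[12,0,0],[5,0,0],[0,0,0]], rot=[[0,0,0],[0,0,0],[0,0,0],[0,0,0],[0,0,0]], grip=[1,1,1,1,1])

```text
clock: 26.67
position: [529.1, -134.1, 53.4]
tcp_rot: [[-0.002, -0.977, -0.212], [0.001, -0.212, 0.977], [-1.0, 0.002, 0.001]]
wrist_force: [-0.6, -0.5, -0.9]
gripper_width: 27.1
```

Request:
carry_out(linear=[[2,0,0],[1.5,0,0],[1.5,0,0],[1,0,0],[0,0,0]], rot=[[0,0,0],[0,0,0],[0,0,0],[0,0,0],[0,0,0]], grip=[1,1,1,1,1])

```text
clock: 27.08
position: [530.8, -134.5, 50.6]
tcp_rot: [[0.002, -0.977, -0.212], [-0.001, -0.212, 0.977], [-1.0, -0.002, -0.001]]
wrist_force: [-4.1, 1.2, 10.4]
gripper_width: 27.3
```

On the deck. Release and lift.

Request:
carry_out(linear=[[-1,0,0],[0,0,0],[0,0,0],[0,0,0],[-15,0,0]], rot=[[0,0,0],[0,0,0],[0,0,0],[0,0,0],[0,0,0]], grip=[1,0.5,0.5,0.5,0.5])

```text
clock: 27.5
position: [528.0, -133.7, 62.1]
tcp_rot: [[-0.005, -0.977, -0.213], [0.001, -0.213, 0.977], [-1.0, 0.005, 0.002]]
wrist_force: [-0.4, 0.7, 0.1]
gripper_width: 42.3
```

Request:
carry_out(linear=[[-30,0,0],[-35,0,0],[-35,0,0],[-20,0,0],[0,0,0]], rot=[[0,0,0],[0,0,0],[0,0,0],[0,0,0],[0,0,0]], grip=[0.5,0.5,0.5,1,1])

```text
clock: 27.92
position: [533.5, -135.2, 189.5]
tcp_rot: [[0.009, -0.977, -0.213], [-0.003, -0.213, 0.977], [-1.0, -0.009, -0.004]]
wrist_force: [0.6, -0.9, 1.0]
gripper_width: 19.3
```

Request:
carry_out(linear=[[0,0,25],[0,0,35],[0,0,30],[0,0,15],[0,0,0]], rot=[[0,0,0],[0,0,0],[0,0,0],[0,0,0],[0,0,0]], grip=[1,1,1,1,1])

```text
clock: 28.33
position: [506.2, -29.1, 183.4]
tcp_rot: [[-0.002, -0.976, -0.216], [0.001, -0.216, 0.976], [-1.0, 0.002, 0.002]]
wrist_force: [-0.1, 0.2, -0.1]
gripper_width: -0.1
```

Request:
carry_out(linear=[[0,0,0],[0,0,0],[0,0,0],[0,0,0],[0,0,0]], rot=[[0,0,0],[0,0,0],[0,0,0],[0,0,0],[0,0,0]], grip=[1,1,1,1,1])

```text
clock: 28.75
position: [507.9, -32.5, 184.2]
tcp_rot: [[-0.0, -0.977, -0.211], [-0.0, -0.211, 0.977], [-1.0, 0.0, -0.0]]
wrist_force: [-0.3, 0.7, 0.4]
gripper_width: -0.1
```

```bash
cat >> h.py <<'E'
def row(q):
    x=(q[:,:2]-RO)@RX;y=(q[:,:2]-RO)@RY
    for nm,h,a,b in (("wall",72,-160,-125),("large",137,-140,-60),("med",112,-100,0),("small",87,-70,75),("stop",93,-60,140)):
        s=(abs(x)<84)&(y>a)&(y<b)&(abs(q[:,2]-h)<2.5)
        if s.sum()>20:
            r=cv2.minAreaRect(q[s][:,:2].astype(np.float32));print(nm,s.sum(),'x',np.round(np.percentile(x[s],[1,99]),1),'y',np.round(np.percentile(y[s],[1,50,99]),1),'z',round(float(np.median(q[s,2])),1),'ang',round(r[2],1))
E
python3 - <<'E'
from h import *
rel((*rk(0,150),45),102.3)
q=wcase(rk(0,42),75,"w20",base=12);row(q)
E
```

```text
pos [507.9 -32.5 184.2] yaw 102.19 rack [ -0.8 146.4] q6 -0.28 F [-0.3  0.7  0.4] w -0.1 t 28.75
turn -0.002 shift [139.2  -0.8   3.6]
case 5291 86.9201816240321 ((527.846923828125, -127.14091491699219), (104.63713073730469, 128.0848388671875), 12.926586151123047)
large 293 x [31.2 63.1] y [-99.3 -93.6 -90.6] z 136.1 ang 88.3
med 6394 x [-57.3  55.2] y [-92.9 -29.5 -13.1] z 111.9 ang 12.2
small 3842 x [-55.9  45. ] y [-13.6  40.3  54.5] z 86.8 ang 19.2
stop 3878 x [-67.7  66.3] y [-13.7 103.4 113.4] z 93.3 ang 12.4
```

View pics/w20.png

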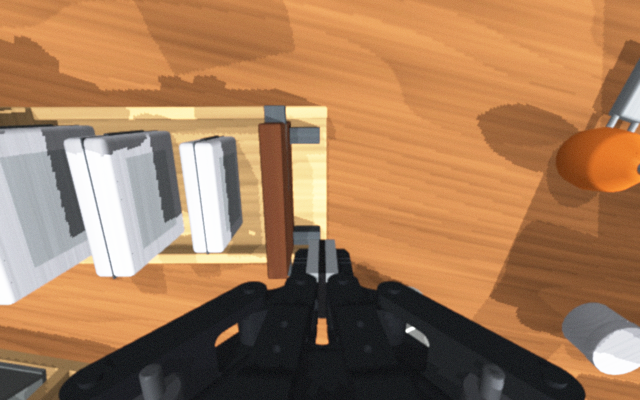

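All three stand. The back of the stop is at about rack y = +113. Going down behind it, then pushing toward the wall.

Request:
carry_out(linear=[[15,-1,5],[30,0,0],[35,0,0],[30,0,0],[20,0,0]], rot=[[0,0,0],[0,0,0],[0,0,0],[0,0,0],[0,0,0]], grip=[1,1,1,1,1])

```text
clock: 29.22
position: [506.1, -26.9, 51.7]
tcp_rot: [[-0.003, -0.977, -0.212], [0.0, -0.212, 0.977], [-1.0, 0.003, 0.001]]
wrist_force: [-0.0, 0.7, 0.6]
gripper_width: -0.1
```

Request:
carry_out(linear=[[0,0,0],[0,0,-5],[0,0,-10],[0,0,-10],[0,0,-10]], rot=[[0,0,0],[0,0,0],[0,0,0],[0,0,0],[0,0,0]], grip=[1,1,1,1,1])

```text
clock: 29.63
position: [517.1, -61.6, 56.1]
tcp_rot: [[0.004, -0.977, -0.213], [0.001, -0.213, 0.977], [-1.0, -0.004, 0.0]]
wrist_force: [0.3, 2.7, 1.4]
gripper_width: -0.2
```

Request:
carry_out(linear=[[0,0,-8],[0,0,-8],[0,0,-8],[0,0,-8],[0,0,-8]], rot=[[0,0,0],[0,0,0],[0,0,0],[0,0,0],[0,0,0]], grip=[1,1,1,1,1])

```text
clock: 30.05
position: [525.5, -100.6, 55.7]
tcp_rot: [[0.004, -0.977, -0.213], [0.0, -0.213, 0.977], [-1.0, -0.004, -0.0]]
wrist_force: [0.9, 3.6, 6.6]
gripper_width: -0.0
```

```bash
python3 - <<'E'
from h import *
rel((*rk(0,12),50),102.3)
p,d=snapshot("wrist");cv2.imwrite("pics/w21.png",p[:,:,::-1])
W=cloud(calibration("wrist"),d);row(W.reshape(-1,3)[~np.isnan(W.reshape(-1,3)[:,0])])
E
```

```text
pos [ 525.5 -100.6   55.7] yaw 102.27 rack [ 1.8 76.1] q6 -0.4 F [0.9 3.6 6.6] w -0.0 t 30.05
turn -0.0 shift [  5.7   1.8 -64.1]
med 14157 x [-57.2  31.7] y [-43.2 -23.8 -14.2] z 112.0 ang 9.7
small 10145 x [-60.   25.8] y [-28.6  25.   67.6] z 86.9 ang 27.3
stop 10114 x [-67.8  20.1] y [-22.4  49.2  75.2] z 93.2 ang 21.8
```

View pics/w21.png

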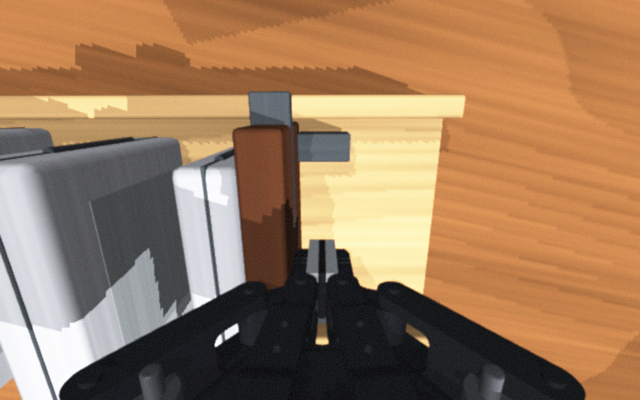

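The stop has reached the small case at (210,200). Pushing on slowly while watching the force.

Request:
carry_out(linear=[[0,0,-5],[0,0,-5],[0,0,-5],[0,0,-5],[0,0,-5]], rot=[[0,0,0],[0,0,0],[0,0,0],[0,0,0],[0,0,0]], grip=[1,1,1,1,1])

```text
clock: 30.52
position: [530.7, -124.7, 55.6]
tcp_rot: [[0.004, -0.977, -0.213], [0.0, -0.213, 0.977], [-1.0, -0.004, -0.0]]
wrist_force: [1.8, 3.6, 5.9]
gripper_width: 0.3
```

```bash
python3 - <<'E'
from h import *
rel((*rk(0,12),50),102.3)
p,d=snapshot("wrist");cv2.imwrite("pics/w22.png",p[:,:,::-1])
E
```

```text
pos [ 530.7 -124.7   55.6] yaw 102.3 rack [ 1.8 51.5] q6 -0.45 F [1.8 3.6 5.9] w 0.3 t 30.52
turn -0.0 shift [  5.6   1.8 -39.5]
```

View pics/w22.png

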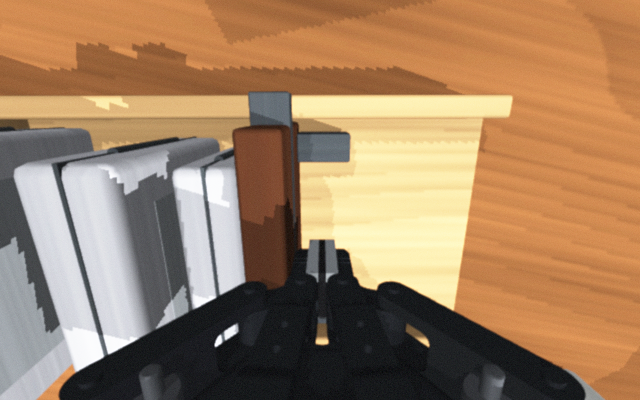

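Request:
carry_out(linear=[[0,0,-4],[0,0,-4],[0,0,-4],[0,0,-4],[0,0,-4]], rot=[[0,0,0],[0,0,0],[0,0,0],[0,0,0],[0,0,0]], grip=[1,1,1,1,1])

```text
clock: 30.98
position: [534.7, -143.1, 55.6]
tcp_rot: [[0.003, -0.977, -0.214], [0.003, -0.214, 0.977], [-1.0, -0.004, 0.002]]
wrist_force: [1.4, 6.0, 7.8]
gripper_width: 0.3
```

```bash
python3 - <<'E'
from h import *
rel((*rk(0,12),50),102.3)
p,d=snapshot("wrist");cv2.imwrite("pics/w23.png",p[:,:,::-1])
E
```

```text
pos [ 534.7 -143.1   55.6] yaw 102.33 rack [ 1.8 32.7] q6 -0.48 F [1.4 6.  7.8] w 0.3 t 30.98
turn 0.001 shift [  5.6   1.8 -20.7]
```

View pics/w23.png

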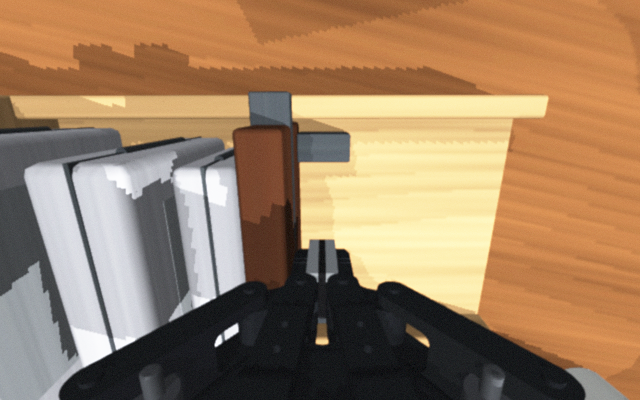

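Small and medium are now sliding together, upright (force 6 N). Continuing.

Request:
carry_out(linear=[[0,0,-4],[0,0,-4],[0,0,-4],[0,0,-4],[0,0,-4]], rot=[[0,0,0],[0,0,0],[0,0,0],[0,0,0],[0,0,0]], grip=[1,1,1,1,1])

```text
clock: 31.45
position: [539.0, -162.6, 55.6]
tcp_rot: [[0.003, -0.977, -0.214], [0.003, -0.214, 0.977], [-1.0, -0.004, 0.002]]
wrist_force: [2.4, 6.6, 7.6]
gripper_width: -0.3
```

```bash
python3 - <<'E'
from h import *
rel((*rk(0,-12),50),102.3)
p,d=snapshot("wrist");cv2.imwrite("pics/w24.png",p[:,:,::-1])
E
```

```text
pos [ 539.  -162.6   55.6] yaw 102.34 rack [ 1.9 12.7] q6 -0.51 F [2.4 6.6 7.6] w -0.3 t 31.45
turn 0.001 shift [  5.6   1.9 -24.7]
```

View pics/w24.png

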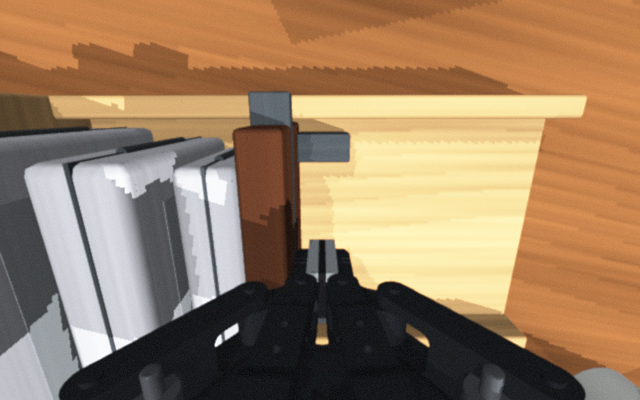

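Request:
carry_out(linear=[[0,0,-3],[0,0,-3],[0,0,-2],[0,0,0],[0,0,0]], rot=[[0,0,0],[0,0,0],[0,0,0],[0,0,0],[0,0,0]], grip=[1,1,1,1,1])

```text
clock: 31.92
position: [540.9, -171.0, 55.6]
tcp_rot: [[0.004, -0.977, -0.213], [0.001, -0.213, 0.977], [-1.0, -0.004, 0.0]]
wrist_force: [1.5, 5.4, 5.8]
gripper_width: 0.2
```

```bash
python3 - <<'E'
from h import *
rel((*rk(0,-12),50),102.3)
pp,y,o=pose();p,d=snapshot("wrist");cv2.imwrite("pics/w25.png",p[:,:,::-1])
W=cloud(calibration("wrist"),d);R=np.array(o['tcp_rot'])
for u,v in((80,385),(100,380),(150,345),(200,320),(250,290)): print((u,v),'world z',np.round(W[v,u,2]),'tool',np.round((W[v,u]-pp)@R))
q=W.reshape(-1,3);row(q[~np.isnan(q[:,0])])
E
```

```text
pos [ 540.9 -171.    55.6] yaw 102.31 rack [1.9 4.1] q6 -0.52 F [1.5 5.4 5.8] w 0.2 t 31.92
turn 0.0 shift [  5.6   1.9 -16.1]
(80, 385) world z 146.0 tool [-91.  15. -56.]
(100, 380) world z 144.0 tool [-88.  14. -54.]
(150, 345) world z 133.0 tool [-77.  14. -48.]
(200, 320) world z 123.0 tool [-67.  14. -38.]
(250, 290) world z 109.0 tool [-53.  15. -26.]
wall 283 x [-80.  -65.6] y [-132.6 -130.  -128. ] z 70.9 ang 89.0
med 22506 x [-58.2  15.4] y [-92.8 -73.1  -8.8] z 111.9 ang 12.5
small 9410 x [-58.9  24.9] y [-57.9 -43.9   5.5] z 86.8 ang 37.2
stop 9131 x [-67.7   7.1] y [-57.5 -20.2   4.6] z 93.2 ang 14.5
```

The linkage clears everything. Closing the last millimetres.

Request:
carry_out(linear=[[0,0,-1],[0,0,-1],[0,0,-1],[0,0,-1],[0,0,0]], rot=[[0,0,0],[0,0,0],[0,0,0],[0,0,0],[0,0,0]], grip=[1,1,1,1,1])

```text
clock: 32.38
position: [541.6, -174.2, 55.6]
tcp_rot: [[0.003, -0.977, -0.214], [0.003, -0.214, 0.977], [-1.0, -0.004, 0.002]]
wrist_force: [1.7, 6.8, 7.1]
gripper_width: 0.0
```

```bash
python3 - <<'E'
from h import *
rel((*rk(0,-12),50),102.3)
p,d=snapshot("wrist");cv2.imwrite("pics/w26.png",p[:,:,::-1])
E
```

```text
pos [ 541.6 -174.2   55.6] yaw 102.33 rack [1.9 0.8] q6 -0.53 F [1.7 6.8 7.1] w 0.0 t 32.38
turn 0.001 shift [  5.6   1.9 -12.8]
```

View pics/w26.png

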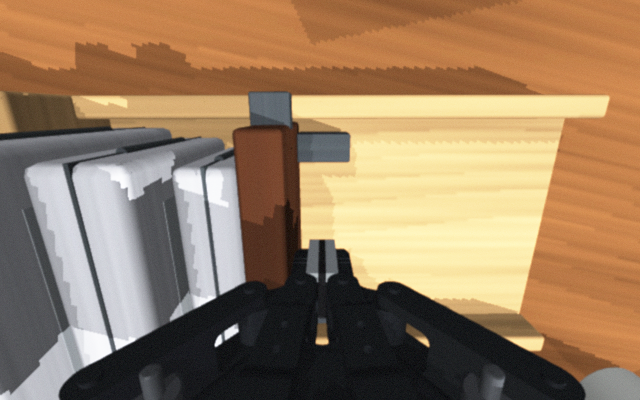

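Request:
carry_out(linear=[[0,0,-1.5],[0,0,-1.5],[0,0,-1.5],[0,0,-1],[0,0,0]], rot=[[0,0,0],[0,0,0],[0,0,0],[0,0,0],[0,0,0]], grip=[1,1,1,1,1])

```text
clock: 32.85
position: [541.8, -175.4, 55.7]
tcp_rot: [[0.002, -0.976, -0.216], [0.011, -0.216, 0.976], [-1.0, -0.005, 0.01]]
wrist_force: [1.4, 17.0, 11.9]
gripper_width: -0.2
```

Request:
carry_out(linear=[[0,0,-1.5],[0,0,-1.5],[0,0,-1],[0,0,-1],[0,0,0]], rot=[[0,0,0],[0,0,0],[0,0,0],[0,0,0],[0,0,0]], grip=[1,1,1,1,1])

```text
clock: 33.27
position: [541.7, -175.3, 55.8]
tcp_rot: [[0.001, -0.976, -0.218], [0.021, -0.218, 0.976], [-1.0, -0.005, 0.02]]
wrist_force: [-0.8, 30.0, 18.0]
gripper_width: 0.2
```

```bash
python3 - <<'E'
from h import *
rel((*rk(0,-12),50),102.3)
p,d=snapshot("wrist");cv2.imwrite("pics/w27.png",p[:,:,::-1])
E
```

```text
pos [ 541.7 -175.3   55.8] yaw 102.61 rack [ 1.8 -0.3] q6 -0.54 F [-0.8 30.  18. ] w 0.2 t 33.27
turn 0.005 shift [  5.8   1.8 -11.7]
```

View pics/w27.png

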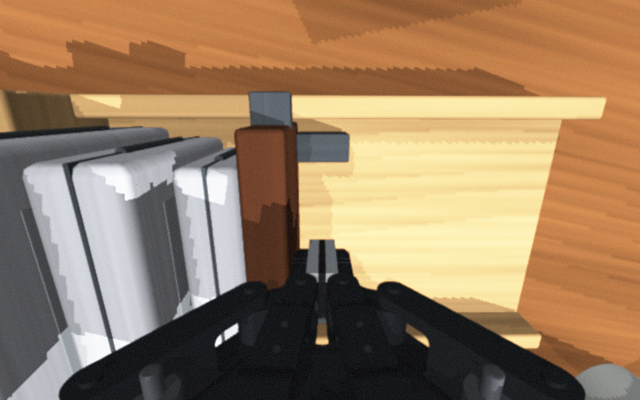

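Solid stop: the force rose to 30 N with no further travel. Backing off, rising and moving away to check.

Request:
carry_out(linear=[[0,0,3],[0,0,5],[0,0,6],[0,0,4],[-5,0,0]], rot=[[0,0,0],[0,0,0],[0,0,0],[0,0,0],[0,0,0]], grip=[1,1,1,1,1])

```text
clock: 33.73
position: [536.4, -167.3, 58.1]
tcp_rot: [[-0.004, -0.977, -0.213], [0.001, -0.213, 0.977], [-1.0, 0.004, 0.001]]
wrist_force: [-0.8, 0.8, -0.5]
gripper_width: -0.2
```

Request:
carry_out(linear=[[-25,0,0],[-35,0,0],[-35,0,0],[-30,0,0],[-15,0,0]], rot=[[0,0,0],[0,0,0],[0,0,0],[0,0,0],[0,0,0]], grip=[1,1,1,1,1])

```text
clock: 34.15
position: [539.7, -169.2, 203.5]
tcp_rot: [[0.005, -0.977, -0.212], [-0.002, -0.212, 0.977], [-1.0, -0.004, -0.003]]
wrist_force: [0.7, -0.1, -0.4]
gripper_width: -0.0
```

Request:
carry_out(linear=[[0,15,-20],[0,20,-25],[0,15,-20],[0,10,0],[0,0,0]], rot=[[0,0,0],[0,0,0],[0,0,0],[0,0,0],[0,0,0]], grip=[1,1,1,1,1])

```text
clock: 34.57
position: [491.1, -245.4, 199.1]
tcp_rot: [[-0.002, -0.978, -0.209], [0.0, -0.209, 0.978], [-1.0, 0.002, 0.001]]
wrist_force: [-0.8, -0.2, -0.2]
gripper_width: 0.4
```

Request:
carry_out(linear=[[0,0,0],[0,0,0],[0,0,0],[0,0,0],[0,0,0]], rot=[[0,0,0],[0,0,0],[0,0,0],[0,0,0],[0,0,0]], grip=[1,1,1,1,1])

```text
clock: 34.98
position: [494.1, -243.4, 199.3]
tcp_rot: [[0.0, -0.977, -0.214], [0.0, -0.214, 0.977], [-1.0, -0.0, 0.0]]
wrist_force: [0.6, 0.5, 0.3]
gripper_width: 0.4
```

```bash
python3 - <<'E'
from h import *
rel((*rk(0,-12),50),102.3)
q=wcase(rk(0,-48),75,"w28",base=12)
row(q)
p,d=snapshot("side");cv2.imwrite("pics/s28.png",p[:,:,::-1])
E
```

```text
pos [ 494.1 -243.4  199.3] yaw 102.35 rack [-59.3 -56.6] q6 -0.67 F [0.6 0.5 0.3] w 0.4 t 34.98
turn 0.001 shift [149.3 -59.3  44.6]
case 1966 87.18847310964631 ((532.28173828125, -233.1098175048828), (97.5156478881836, 77.9739990234375), 12.685894012451172)
wall 432 x [-81.9 -50.7] y [-144.5 -137.8 -129.7] z 71.8 ang 12.4
large 3222 x [-63.8  -1.3] y [-128.3 -110.8  -94.6] z 136.8 ang 12.4
med 1786 x [-60.6   8.5] y [-94.  -82.7 -63.3] z 111.7 ang 16.5
small 1103 x [-68.3 -11.8] y [-62.8 -46.  -24.7] z 86.7 ang 85.1
stop 1601 x [-67.9  23.7] y [-33.7 -24.2 -16.1] z 93.2 ang 12.7
```

View pics/w28.png

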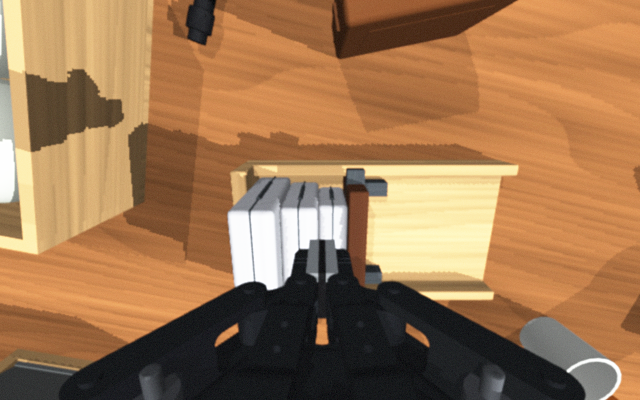

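View pics/s28.png

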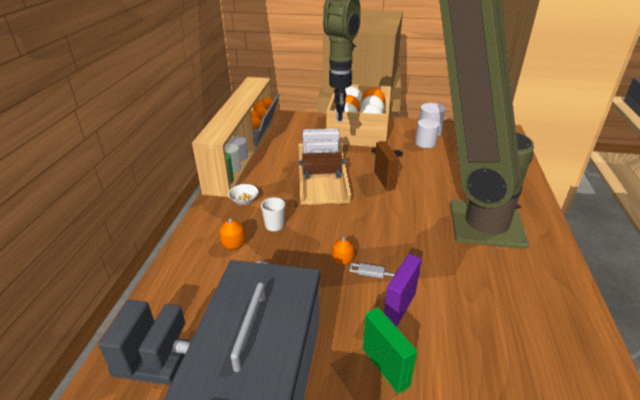

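Row order and contacts look right: wall -130, large to -94, medium to -63, small, stop face -34 (expected -34 for 96 mm). I'll clear the arm for a final top check of the row and the bystanders.

Request:
carry_out(linear=[[-10,15,-10],[-10,30,-20],[0,30,-20],[0,30,-20],[0,20,0]], rot=[[0,0,0],[0,0,0],[0,0,0],[0,0,0],[0,0,0]], grip=[1,1,1,1,1])

```text
clock: 35.5
position: [385.4, -342.3, 219.6]
tcp_rot: [[0.001, -0.978, -0.21], [-0.003, -0.21, 0.978], [-1.0, 0.0, -0.003]]
wrist_force: [0.4, 0.4, 0.4]
gripper_width: 0.3
```

Request:
carry_out(linear=[[0,0,0],[0,0,0],[0,0,0],[0,0,0],[0,0,0]], rot=[[0,0,0],[0,0,0],[0,0,0],[0,0,0],[0,0,0]], grip=[1,1,1,1,1])

```text
clock: 35.92
position: [387.3, -338.5, 219.2]
tcp_rot: [[0.0, -0.977, -0.214], [0.0, -0.214, 0.977], [-1.0, -0.0, -0.0]]
wrist_force: [-0.5, 0.6, -0.1]
gripper_width: -0.2
```

```bash
python3 - <<'E'
from h import *
q=wcase(rk(0,-48),75,"w29",base=12);row(q)
p,d=snapshot("top");z=np.load("pics/top0.npz")
df=cv2.absdiff(p,z['p']).max(2)
print({n:int((df[v-18:v+18,u-18:u+18]>40).sum()) for n,(u,v) in dict(tin=(224,158),cup=(311,150),fs=(263,231),fb=(273,120),dish=(352,111),seat=(481,270),hook=(253,270),green=(140,277),purple=(204,289),brown=(420,270)).items()})
W=cloud(calibration("top"),d);q=W.reshape(-1,3);row(q[~np.isnan(q[:,0])])
cv2.imwrite("pics/t29.png",cv2.resize(p[100:300,180:500,::-1],None,fx=2.4,fy=2.4,interpolation=cv2.INTER_CUBIC))
E
```

```text
case 60 92.62763645460338 ((504.65972900390625, -209.9201202392578), (54.81676483154297, 16.496461868286133), 15.859342575073242)
wall 75 x [-24.4  10.6] y [-134.5 -132.1 -130.8] z 71.8 ang 12.1
large 89 x [-63.7 -49.2] y [-129.2 -125.5 -122.6] z 136.4 ang 18.4
stop 138 x [-34.9 -15. ] y [-33.7 -25.6 -16.7] z 93.2 ang 67.6
{'tin': 0, 'cup': 0, 'fs': 15, 'fb': 0, 'dish': 0, 'seat': 4, 'hook': 0, 'green': 0, 'purple': 0, 'brown': 0}
wall 29 x [-79.1  83.5] y [-139.5 -134.2 -126.4] z 71.4 ang 11.8
large 377 x [-59.2  64.5] y [-124.3 -107.6  -91.2] z 136.4 ang 12.4
med 349 x [-55.   57.3] y [-92.2 -74.9 -58.8] z 111.5 ang 14.2
small 293 x [-59.9  57.7] y [-59.5 -40.8 -12.5] z 86.7 ang 12.6
stop 243 x [-62.7  69.6] y [-59.9 -22.8 -12.3] z 92.9 ang 12.3
```

View pics/t29.png

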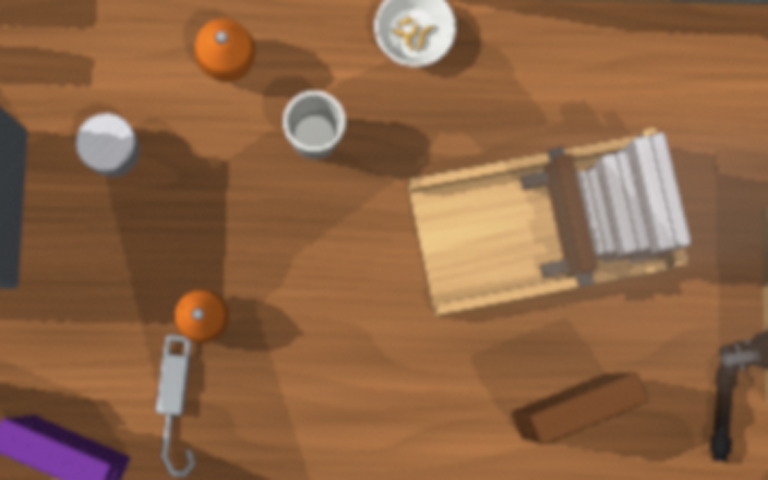

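View pics/w29.png

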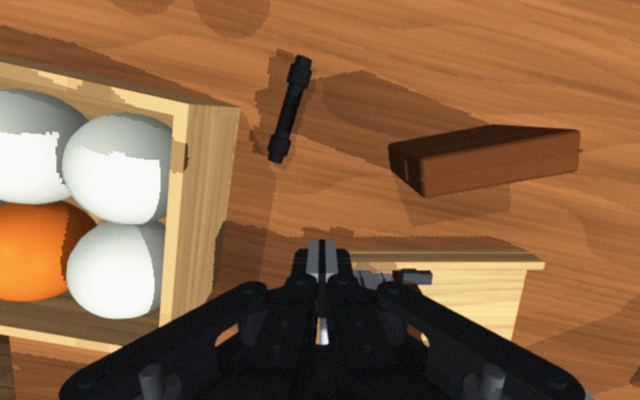

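The top view shows the three cases side by side between wall and stop (570–690, 200), closed up. The bystanders match the first picture, and the small pixel changes at the float and reel seat come from shadow and the gripper edge. Handing in.

```bash
python3 -c "
from rig import *
print(sign_off())"
```

```text
the job is handed in; nothing more can be done
None
```

The three cases stand upright in the oak rack in the order asked: tallest against the end wall, then the middle one, then the lowest. The end stop is closed up on the row. I handed the job in at about 36 s of the 72 s allowed.

I pushed the stop fully open with shut fingers and placed the three cases one at a time. Then I pushed the back of the stop until the row went solid. At that point the force rose to 30 N on its y axis, about 35 N in total, and the stop moved no further.

**Last checks:**
- **Row:** the wrist camera put the faces at about -130 (wall), -94, -63 and -34 mm (stop face) along the rack. That leaves about 96 mm between wall and stop, the sum of the three thicknesses.
- **Gaps:** the cases' rounded edges keep me from ruling out gaps under about 1 mm from the pictures. The solid stop at 30 N is the stronger evidence.
- **Other things on the table:** the top view showed no real change from the first picture. There were only a few changed pixels near the small float and the reel seat, which I put down to shadow and the gripper.
- **Disagreement:** the top camera read about 3.5 mm off the wrist camera along y throughout. I used the wrist camera's numbers, and the contacts agreed with them.

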